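# Portion chocolate eggs with the clipped-in scoop

## Robot

A 6-joint arm with a two-finger parallel gripper is mounted at the origin on a cart in front of the work surface, level with it; the furniture and walls round the work are solid. World frame = base frame: x ahead of the robot, y to its left, z up, the work surface at z = 0. Lengths are in m, angles in rad, forces in N, time in s.
With the tool pointing down it reaches from about 0.275 to 0.875 m from the base axis. Payload 12.5 kg.
Tool frame: the origin (TCP) lies between the finger pads; the fingertips stand r.finger_overhang ahead of it and the grasp point (between the pads) is the TCP (r.finger_overhang is the distance from the TCP to the fingertips, in m); z points along the fingers, y is the line along which they close (so a half turn about z gives the same grasp; the last joint's range is limited). The gripper opens to 85 mm and grips with 20 to 120 N. Pads are 22 mm wide; open, the fingers measure 114 mm over their backs; the gripper's body (76 mm by 85 mm) begins 54 mm behind the grasp point. The pads swing forward as they close: fully open they stand 13 mm farther back than shut.
Start: joints at [1.132, 0.351, 1.652, -0, 1.139, -0.085], TCP at [0.191, 0.516, 0.25] pointing down, gripper open.
Joint ranges: [-2.75, 2.75], [-0.79, 2.1], [0.01, 2.65], [-1.57, 4.71], [0.07, 3.14], [-2.87, 2.87]. Speed limits (rad/s): [2.22, 2.22, 2.79, 3.14, 3.14, 3.14].

## Interface

Orientations are given as a unit quaternion [x, y, z, w].
In Python, from plant import r gives the robot as it stands. The module is installed in compiled form; this text tells all that it offers.
- The arm moves only by the tool move_arm, never from a script. Its arguments are lists of equal length, an entry for each row: "rotation": the turn, a rotation vector about the tool's x, y, z in degrees, a list of three; "delta_pos": the shift along the tool's x, y, z in mm, a list of three; "jaw": the opening in per cent of the stroke, from 0 (shut) to 100 (fully open). In form: {"rotation": [[rx, ry, rz], ...], "delta_pos": [[tx, ty, tz], ...], "jaw": [jaw, ...]}. A call has 1 to 5 rows; each row is the pose to reach, as a shift and turn from the pose commanded when the call began, along the tool's axes at that moment; what a row does not reach only later rows make up. A row lasts 1/10 s, in which the tool goes at most 50 mm and 8.59 degrees, less where a joint would pass 70% of its speed; a pose out of reach is approached as far as the arm can. A call with a gripper value outside its range is refused whole. The fingers move at their own pace and stop on an object; "force" is the grip in N (left out, the last holds). Time passes only in rows, so rows that repeat a pose let the fingers close. It gives the time, the measured TCP pose, the force, the opening and the grip force at its end, in the units of the state.
- r.get_state(): the state, without advancing time (a new reading comes with each control period).
- r.camera(name): name is "scene" or "top"; returns a dict with "image" (420x560x3 uint8, red, green, blue), "z_map" (420x560 float32, m along the optical axis (not along the pixel's ray), 0 where there is no reading), "fx", "fy", "cx", "cy" (pixels), "distortion" ([k1, k2, p1, p2, k3] as OpenCV has them; the pictures are not rectified), "R" (3x3) and "t" (3): a world point X has camera coordinates R X + t. Camera axes: x right, y down, z forward; pixel columns grow to the right and rows downward; lengths in m; the calibration is good to about 2 mm. A picture is of the moment at which its call begins.
- r.job_done(): hands the job in; it is judged then, once.
The state is a dict: "clock": time; "joint_pos": joint angles; "qd": joint speeds; "tau": joint torques, N m; "tcp_pos": TCP position; "tool_rot": TCP orientation; "contact_force": force on the tool from outside, world axes, zero at the start; "ft_torque": the same for the moment, N m; "opening": finger opening in m; "gripper_force": force on a finger pad.
Only numpy, scipy, OpenCV 4.12 (cv2) and the standard library are available. Lean on these libraries where they do the work, as an engineer would, in place of code of your own. Each camera call takes 0.05 s, during which the arm holds its last target. There are 200 camera calls.

## Task

Pull the scoop up out of its sprung holder and use it to bring at least four of the six chocolate eggs from the white bin into the steel pan on the scale, tipping them in from close above. Then stand the scoop flat on its underside with the whole blade inside the low white rest tray and let go. Never touch an egg with the gripper, drop none outside the bin and pan, leave the pan upright where it stands on the scale, and do not knock the other things on the table.

Things in the scene. Friction and masses are not known exactly. Their poses are not given: they have to be found in the camera images.
- scoop: steel scoop, blue handle, 0.18 kg. Origin: middle of the heel (rear edge) of its flat underside; +x to the lip, z up when it stands flat, as it does alone and at the start, in the holder. Blade x 0 to 95 mm, 96 wide, floor 2 thick; back wall 36 high at x = 0; sides 3 thick, 34 high, from x = 0 to 60 only. The handle rises backwards from (0,0,28) mm along (-0.5,0,0.866), 60 degrees above the blade.
- scoop_grip (a point): point on the axis of the scoop's handle, 90 mm up from its foot: (-45, 0, 106) mm in the scoop's frame; axes as the scoop's. The handle is a straight flat-sided bar 130 mm long, 18 mm wide (along y) and 22 mm deep.
- scoop_lip (a point): middle of the scoop's front lower edge, (95, 0, 0) mm in the scoop's frame
- dock: grey scoop holder, fixed, 130 x 166 x 56 mm, origin at the centre of its underside. The scoop stands on its 8 mm plate, lip to +x, heel at x = -50 mm, 3 mm play between guides 30 mm high. Two brass sprung catches (x = -15, 46 mm up, one each side) reach 1.5 mm over the scoop's side walls and give way when it is pulled straight up with about 12 N; free of the guides after 25 mm.
- bin: white open food bin with blue rim, fixed, outside 250 (x) x 122 (y) x 50 mm high, walls and floor 5 thick, so 240 x 112 mm inside, all walls upright; origin at the centre of its underside, z up. The eggs begin in its +x half; the -x end (nearer the robot) is empty over at least 135 mm.
- bin_floor (a point): centre of the bin's inner floor, 5 mm above its underside; axes as the bin's
- pan: round open steel pan, loose, 0.45 kg, no handles, outside diameter 160 mm at the rim, 132 mm at the foot, 60 mm high, wall 4 mm; origin at the centre of its underside. Stands on the scale.
- pan_in (a point): centre of the pan's inner floor, 5 mm above its underside; an egg within 80 mm of it counts as in the pan
- scale: bench scale with blue top plate, fixed, 264 (x) x 226 (y) mm, plate top 92 mm up; the display is at its -x side; origin at the centre of its underside. Bin and scale may stand left and right or the other way round.
- rest: low white rest tray, fixed, outside 160 (x) x 156 (y) mm, rim 14 mm high, walls and floor 5 mm; origin at the centre of its underside. The scoop's blade fits inside with room to spare, for instance lip to +x with its heel at x = -52 mm; the handle then leans out over the -x rim.
- egg0: chocolate egg (dark, milk or white), round-ended roller 30 mm long, 24 mm thick, 16 g, smooth; origin at its centre, x along its length
- egg1: chocolate egg (dark, milk or white), round-ended roller 30 mm long, 24 mm thick, 16 g, smooth; origin at its centre, x along its length
- egg2: chocolate egg (dark, milk or white), round-ended roller 30 mm long, 24 mm thick, 16 g, smooth; origin at its centre, x along its length
- egg3: chocolate egg (dark, milk or white), round-ended roller 30 mm long, 24 mm thick, 16 g, smooth; origin at its centre, x along its length
- egg4: chocolate egg (dark, milk or white), round-ended roller 30 mm long, 24 mm thick, 16 g, smooth; origin at its centre, x along its length
- egg5: chocolate egg (dark, milk or white), round-ended roller 30 mm long, 24 mm thick, 16 g, smooth; origin at its centre, x along its length
- jar: bystander: glass jar with black lid, loose, diameter 66, 90 mm high, origin at the centre of its underside
- spice_jar: bystander: spice jar with dark lid, loose, diameter 44, 96 mm high, origin at the centre of its underside
- label_roll: bystander: white label roll lying flat, loose, diameter 68, 40 mm high, origin at the centre of its underside
- tape: bystander: roll of brown tape lying flat, loose, diameter 96, 48 mm high, origin at the centre of its underside

How it is judged:
On the way, in this order (a step that is already met when the one before it is completed fails the run):
1. the scoop is pulled out of its holder (80 mm or more above it) (z of scoop in the frame of dock above 0.088 m), for 0.1 s.
2. at least four eggs lie in the pan ((distance between each of egg0, egg1, egg2, egg3 and pan_in below 0.08 m or distance between each of egg0, egg1, egg2, egg4 and pan_in below 0.08 m or distance between each of egg0, egg1, egg2, egg5 and pan_in below 0.08 m or distance between each of egg0, egg1, egg3, egg4 and pan_in below 0.08 m or distance between each of egg0, egg1, egg3, egg5 and pan_in below 0.08 m or distance between each of egg0, egg1, egg4, egg5 and pan_in below 0.08 m or distance between each of egg0, egg2, egg3, egg4 and pan_in below 0.08 m or distance between each of egg0, egg2, egg3, egg5 and pan_in below 0.08 m or distance between each of egg0, egg2, egg4, egg5 and pan_in below 0.08 m or distance between each of egg0, egg3, egg4, egg5 and pan_in below 0.08 m or distance between each of egg1, egg2, egg3, egg4 and pan_in below 0.08 m or distance between each of egg1, egg2, egg3, egg5 and pan_in below 0.08 m or distance between each of egg1, egg2, egg4, egg5 and pan_in below 0.08 m or distance between each of egg1, egg3, egg4, egg5 and pan_in below 0.08 m or distance between each of egg2, egg3, egg4, egg5 and pan_in below 0.08 m)), for 0.2 s.
At the end, for the whole second after the job is handed in: At least four eggs are in the pan, every other egg is in the bin, all at rest; the pan is upright and within 40 mm of where it stood; the scoop stands at rest and flat (within 3.5 degrees) with its whole blade inside the rest tray, released ((distance between each of egg0, egg1, egg2, egg3 and pan_in below 0.08 m or distance between each of egg0, egg1, egg2, egg4 and pan_in below 0.08 m or distance between each of egg0, egg1, egg2, egg5 and pan_in below 0.08 m or distance between each of egg0, egg1, egg3, egg4 and pan_in below 0.08 m or distance between each of egg0, egg1, egg3, egg5 and pan_in below 0.08 m or distance between each of egg0, egg1, egg4, egg5 and pan_in below 0.08 m or distance between each of egg0, egg2, egg3, egg4 and pan_in below 0.08 m or distance between each of egg0, egg2, egg3, egg5 and pan_in below 0.08 m or distance between each of egg0, egg2, egg4, egg5 and pan_in below 0.08 m or distance between each of egg0, egg3, egg4, egg5 and pan_in below 0.08 m or distance between each of egg1, egg2, egg3, egg4 and pan_in below 0.08 m or distance between each of egg1, egg2, egg3, egg5 and pan_in below 0.08 m or distance between each of egg1, egg2, egg4, egg5 and pan_in below 0.08 m or distance between each of egg1, egg3, egg4, egg5 and pan_in below 0.08 m or distance between each of egg2, egg3, egg4, egg5 and pan_in below 0.08 m) and (distance between egg0 and pan_in below 0.08 m or (x of egg0 in the frame of bin between -0.123 and 0.123 m and y of egg0 in the frame of bin between -0.059 and 0.059 m and z of egg0 in the frame of bin below 0.05 m)) and (distance between egg1 and pan_in below 0.08 m or (x of egg1 in the frame of bin between -0.123 and 0.123 m and y of egg1 in the frame of bin between -0.059 and 0.059 m and z of egg1 in the frame of bin below 0.05 m)) and (distance between egg2 and pan_in below 0.08 m or (x of egg2 in the frame of bin between -0.123 and 0.123 m and y of egg2 in the frame of bin between -0.059 and 0.059 m and z of egg2 in the frame of bin below 0.05 m)) and (distance between egg3 and pan_in below 0.08 m or (x of egg3 in the frame of bin between -0.123 and 0.123 m and y of egg3 in the frame of bin between -0.059 and 0.059 m and z of egg3 in the frame of bin below 0.05 m)) and (distance between egg4 and pan_in below 0.08 m or (x of egg4 in the frame of bin between -0.123 and 0.123 m and y of egg4 in the frame of bin between -0.059 and 0.059 m and z of egg4 in the frame of bin below 0.05 m)) and (distance between egg5 and pan_in below 0.08 m or (x of egg5 in the frame of bin between -0.123 and 0.123 m and y of egg5 in the frame of bin between -0.059 and 0.059 m and z of egg5 in the frame of bin below 0.05 m)) and linear speed of each of egg0, egg1, egg2, egg3, egg4, egg5 below 0.05 m/s and z of scoop in the frame of rest below 0.02 m and angle between scoop's own z axis and vertical below 0.06 rad and x of scoop in the frame of rest between -0.078 and 0.078 m and y of scoop in the frame of rest between -0.076 and 0.076 m and x of scoop_lip in the frame of rest between -0.078 and 0.078 m and y of scoop_lip in the frame of rest between -0.076 and 0.076 m and linear speed of scoop below 0.02 m/s and angle between pan's own z axis and vertical below 0.1 rad and distance of pan from where it was at the start of the episode below 0.04 m); the robot touches nothing.
It fails at once if the gripper touches an egg (contact force between the fingers and egg0 above 0.3 N or contact force between the fingers and egg1 above 0.3 N or contact force between the fingers and egg2 above 0.3 N or contact force between the fingers and egg3 above 0.3 N or contact force between the fingers and egg4 above 0.3 N or contact force between the fingers and egg5 above 0.3 N).
It fails at once if an egg is flung or dropped from high (faster than 1.8 m/s) (linear speed of any of egg0, egg1, egg2, egg3, egg4, egg5 above 1.8 m/s).
It fails at once if a bystander is knocked (moved more than 30 mm) (distance of any of jar, spice_jar, label_roll, tape from where it was at the start of the episode above 0.03 m).
It fails at once if the pan is tipped or shoved (more than 20 degrees or 40 mm) (angle between pan's own z axis and vertical above 0.35 rad or distance of pan from where it was at the start of the episode above 0.04 m).
It also fails if it takes over 72 s, if anything falls off the work surface, if the arm or the gripper's body presses on something with over 40 N, if the wrist force passes 120 N, or if a joint passes its speed limit or range.

## Working session

There is one attempt and no reset: what is moved stays moved. The work goes in short steps, Python scripts to look and compute and a tool call to move; the robot and the scene stay as the last step left them, time stands still between calls to the robot, and variables do not carry over. Pictures are saved under pics/ and viewed, at most 10 in all, crops included, and the job is handed in when it is done.

Besides the shell and the picture viewer there is one more tool, called by a JSON object that holds its "fn" and its "kwargs". move_arm: Moves the arm, as the interface text tells. Its arguments: {"type":"object","properties":{"rotation":{"type":"array","items":{"type":"array","items":{"type":"number"}}},"delta_pos":{"type":"array","items":{"type":"array","items":{"type":"number"}}},"jaw":{"type":"array","items":{"type":"number"}},"force":{"type":"number"}},"required":["rotation","delta_pos","jaw"]}

```bash
mkdir -p pics
cat > h.py <<'E'
import numpy as np, cv2
from plant import r
from scipy.spatial.transform import Rotation as Rn
def cloud(c):
    H,W=c["z_map"].shape
    K=np.array([[c["fx"],0,c["cx"]],[0,c["fy"],c["cy"]],[0,0,1]])
    u,v=np.meshgrid(np.arange(W),np.arange(H))
    p=cv2.undistortPoints(np.stack([u,v],-1).reshape(-1,1,2).astype(float),K,np.array(c["distortion"])).reshape(H,W,2)
    z=c["z_map"]
    P=np.dstack([p[...,0]*z,p[...,1]*z,z])
    X=(P-np.array(c["t"]))@np.array(c["R"])
    X[z<=0]=np.nan
    return X
def save(c,n): cv2.imwrite("pics/"+n,c["image"][...,::-1])
E
python3 - <<'E'
from h import *
s=r.get_state(); print(s, r.finger_overhang)
for n in("scene","top"):
    c=r.camera(n); save(c,n+"0.png"); np.savez(n+"0.npz",img=c["image"],X=cloud(c)); print(n,c["t"],c["R"],c["fx"])
E
```

```text
{'clock': 0.0, 'joint_pos': array([ 1.13238436e+00,  3.51277008e-01,  1.65244509e+00,  7.57648269e-07,
        1.13910024e+00, -8.45828347e-02]), 'qd': array([ 0.00188104,  0.00024296,  0.000121  , -0.00147953, -0.00053886,
        0.00135286]), 'tau': array([ 7.08647949e-04, -5.06112635e+01, -2.91407347e+01, -2.58700368e-05,
        4.59048460e-03,  3.17215779e-05]), 'tcp_pos': array([0.19040194, 0.51565159, 0.2497281 ]), 'tool_rot': array([ 1.75993262e-01,  9.84391179e-01, -5.93851883e-04, -1.59286013e-04]), 'contact_force': array([ 0.47784954,  0.1830352 , -0.06642464]), 'ft_torque': array([-0.00450132,  0.00456741,  0.03489545]), 'gripper_force': 0.0, 'opening': 0.08536248329707052} 0.019
scene [-0.33546772  0.29272458  1.07966817] [[ 0.56501827 -0.82470099 -0.0249526 ]
 [-0.36217334 -0.22073154 -0.90559818]
 [ 0.74133989  0.52071668 -0.42340206]] 546.4303100337972
top [-0.01927208  0.60562576  1.05795774] [[-5.03728999e-04 -9.99503810e-01  3.14941370e-02]
 [-9.89580880e-01 -4.03620478e-03 -1.43921475e-01]
 [ 1.43977179e-01 -3.12384932e-02 -9.89087826e-01]] 459.00520456246727
```

View pics/scene0.png

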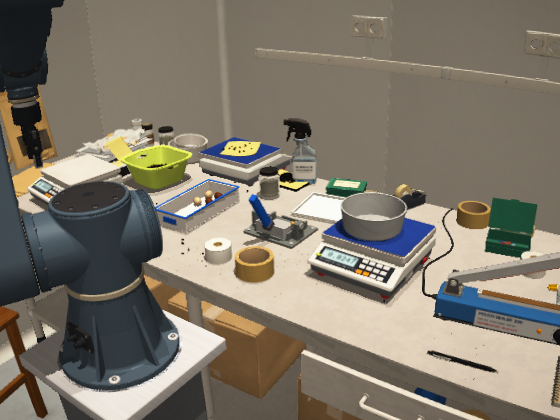

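View pics/top0.png

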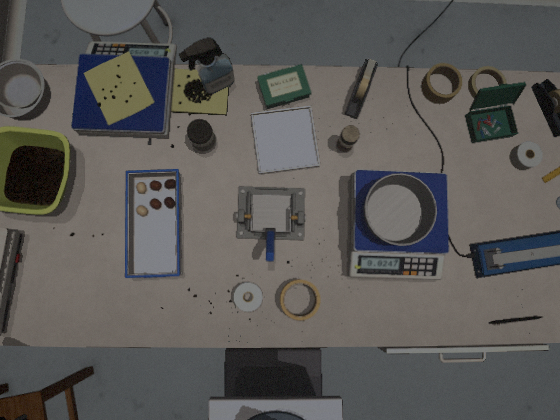

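The scene and top pictures show the bin at (153,224) in the top view with its eggs near (155,195). The dock and scoop are at (270,213) with the handle pointing down, the rest tray at (285,140), the pan at (400,208) on the scale, the jar at (201,135), the spice jar at (348,137), the label roll at (248,297) and the tape at (299,300).

```bash
cat > m.py <<'E'
from h import *
d=np.load("top0.npz"); X=d["X"]; img=d["img"]; hsv=cv2.cvtColor(img,cv2.COLOR_RGB2HSV)
def rect(pts,n):
    pts=pts[np.isfinite(pts).all(1)]
    (cx,cy),(w,h),a=cv2.minAreaRect(pts[:,:2].astype(np.float32)); print(n,"c",round(cx,4),round(cy,4),"wh",round(w,4),round(h,4),"ang",round(a,2),"zmed",np.round(np.median(pts[:,2]),4),len(pts))
def sub(r0,r1,c0,c1): return (slice(r0,r1),slice(c0,c1))
blue=(hsv[...,0]>100)&(hsv[...,0]<130)&(hsv[...,1]>120)
def sel(w,zlo,zhi,mask=None):
    x=X[w]; m=(x[...,2]>zlo)&(x[...,2]<zhi)
    if mask is not None: m&=mask[w]
    m=m.astype(np.uint8)
    n,l,st,_=cv2.connectedComponentsWithStats(m)
    k=1+np.argmax(st[1:,4]); return x[l==k]
rect(sel(sub(160,285,115,190),.042,.058),"bin rim")
rect(sel(sub(100,180,245,325),.008,.02),"rest rim")
rect(sel(sub(100,180,245,325),.002,.02),"rest all")
rect(sel(sub(180,248,225,315),.003,.015),"dock plate")
rect(sel(sub(180,248,225,315),.003,.06),"dock all")
p=sel(sub(195,270,240,300),.04,.3,blue); rect(p,"handle")
i=p[:,2].argsort(); 
print("handle", p[i[:20]].mean(0), p[i[-20:]].mean(0), "line",np.polyfit(p[:,2],p[:,0],1),np.polyfit(p[:,0],p[:,1],1), len(p))
p=sel(sub(165,250,350,450),.13,.2)
(c,cy),rad=cv2.minEnclosingCircle(p[:,:2].astype(np.float32)); print("pan",c,cy,rad,np.percentile(p[:,2],[5,50,95]))
rect(sel(sub(160,260,345,455),.085,.1),"scale plate")
for n,w,lo in(("jar",sub(110,160,180,222),.08),("spice",sub(115,160,330,365),.08),("label",sub(275,315,228,268),.03),("tape",sub(275,325,274,325),.04)):
    p=sel(w,lo,.13); print(n,cv2.minEnclosingCircle(p[:,:2].astype(np.float32)),np.median(p[:,2]))
# eggs: above bin floor inside
w=sub(172,225,128,178); x=X[w]; m=((x[...,2]>.012)&(x[...,2]<.045)).astype(np.uint8)
egg=m&((hsv[w][...,1]>60)|(x[...,2]>.02)).astype(np.uint8)
n,l,st,ce=cv2.connectedComponentsWithStats(egg)
for k in range(1,n):
    if st[k,4]>15: 
        q=x[l==k]; print("egg",st[k],q.mean(0),q[:,2].max())
E
python3 m.py
```

```text
bin rim c 0.5662 0.2936 wh 0.2559 0.1286 ang 2.36 zmed 0.051 1158
rest rim c 0.7833 -0.0242 wh 0.1625 0.1565 ang 7.84 zmed 0.0124 515
rest all c 0.7831 -0.0238 wh 0.1737 0.1637 ang 10.43 zmed 0.0051 3327
dock plate c 0.6072 0.0121 wh 0.1672 0.1116 ang 89.82 zmed 0.0087 2110
dock all c 0.5942 0.0144 wh 0.1713 0.1378 ang 89.63 zmed 0.0093 3419
handle c 0.5096 0.0143 wh 0.015 0.0703 ang 89.26 zmed 0.13 180
handle [0.53860387 0.01232626 0.0679411 ] [0.48694256 0.01451399 0.15188984] line [-0.6707972   0.58629059] [-0.04195376  0.03555994] 180
pan 0.5853521227836609 -0.27147555351257324 0.08095716685056686 [0.13211241 0.14901987 0.15516121]
scale plate c 0.5886 -0.2907 wh 0.2221 0.1933 ang 87.91 zmed 0.0921 3462
jar ((0.7787150740623474, 0.1810898780822754), 0.03031071089208126) 0.0888217692396487
spice ((0.7728031873703003, -0.17528924345970154), 0.022525092586874962) 0.0945937036101859
label ((0.3910309672355652, 0.0647142305970192), 0.03391488268971443) 0.03969244502803598
tape ((0.38474246859550476, -0.05764355510473251), 0.047344449907541275) 0.04695052584007481
egg [  0   0  48  53 256] [0.64779023 0.33011446 0.03273758] 0.04487425936567237
egg [36  7 12 10 87] [0.66394299 0.25960452 0.02526519] 0.03152202168328665
egg [21  9 12  9 91] [0.65987942 0.29616819 0.02515908] 0.031880286558098894
egg [ 9 10  9 11 85] [0.65440855 0.32945401 0.02526685] 0.033930105696883706
egg [36 25 11 12 90] [0.61721095 0.25982635 0.02537023] 0.03376890771257388
egg [21 27 12 11 96] [0.6137644  0.29420972 0.0250513 ] 0.03310305361207412
egg [ 8 33 12 11 89] [0.59684241 0.32564677 0.02510012] 0.03242852479350012
```

```bash
cat >> h.py <<'E'
def scoopR(yaw,pitch):  # pitch>0: lip up (deg)
    return Rn.from_euler("zy",[yaw,-pitch],degrees=True)
GR=Rn.from_matrix(np.array([[-.866,0,.5],[0,1,0],[-.5,0,-.866]]))
GP=np.array([-.045,0,.106])
def tcp(heel,yaw,pitch,GR=GR,GP=GP):
    R=scoopR(yaw,pitch); return R*GR, np.array(heel)+R.apply(GP)
def rel(a,b):
    (Ra,pa),(Rb,pb)=a,b
    return np.round((Ra.inv()*Rb).as_rotvec(degrees=True),1), np.round(Ra.inv().apply(np.array(pb)-pa)*1e3)
def now():
    s=r.get_state(); return Rn.from_quat(s["tool_rot"]), s["tcp_pos"]
def plan(targets):   # each call's end pose, from the present one
    a=now()
    for b in targets:
        q=rel(a,b); print("rot",q[0].tolist(),"pos",q[1].tolist(),"dist",round(float(np.linalg.norm(q[1]))),"ang",round(float(np.linalg.norm(q[0])),1)); a=b
E
python3 - <<'E'
from h import *
R,p=tcp([0.5437,0.0146,0.008],-.3,0)
pre=p-R.apply([0,0,.1]); print(p,pre)
a=now(); 
mids=[(R,a[1]+(pre-a[1])*f) for f in (.4,.8,1)]
mids[0]=(R,mids[0][1])
plan(mids+[(R,p)])
E
```

```text
[0.49870062 0.01483562 0.114     ] [0.4487002  0.01509742 0.20060191]
rot [-5.3, -29.7, -19.5] pos [-166.0, -152.0, 20.0] dist 226 ang 35.9
rot [0.0, 0.0, 0.0] pos [-81.0, -200.0, 69.0] dist 227 ang 0.0
rot [0.0, 0.0, 0.0] pos [-40.0, -100.0, 35.0] dist 113 ang 0.0
rot [0.0, 0.0, 0.0] pos [-0.0, 0.0, 100.0] dist 100 ang 0.0
```

{"fn": "move_arm", "kwargs": {"rotation": [[-5.3,-29.7,-19.5],[-5.3,-29.7,-19.5],[-5.3,-29.7,-19.5],[-5.3,-29.7,-19.5],[-5.3,-29.7,-19.5]], "delta_pos": [[-166,-152,20],[-166,-152,20],[-166,-152,20],[-166,-152,20],[-166,-152,20]], "jaw": [70,70,70,70,70], "force": 120}}

```text
clock: 0.6
tcp_pos: [0.2927, 0.3126, 0.229]
tool_rot: [0.0, 0.966, -0.002, 0.26]
contact_force: [-0.3, 2.0, -0.1]
opening: 0.0598
gripper_force: 0.0
```

{"fn": "move_arm", "kwargs": {"rotation": [[0,0,0],[0,0,0],[0,0,0],[0,0,0],[0,0,0]], "delta_pos": [[-81,-200,69],[-81,-200,69],[-81,-200,69],[-81,-200,69],[-81,-200,69]], "jaw": [70,70,70,70,70]}}

```text
clock: 1.1
tcp_pos: [0.3978, 0.1131, 0.2109]
tool_rot: [0.003, 0.966, -0.0, 0.26]
contact_force: [0.6, 0.7, 0.2]
opening: 0.0598
gripper_force: 0.0
```

{"fn": "move_arm", "kwargs": {"rotation": [[0,0,0],[0,0,0],[0,0,0],[0,0,0]], "delta_pos": [[-40,-100,35],[-40,-100,35],[-40,-100,35],[-40,-100,35]], "jaw": [70,70,70,70]}}

```text
clock: 1.5
tcp_pos: [0.4496, 0.0132, 0.2003]
tool_rot: [0.003, 0.966, -0.0, 0.259]
contact_force: [0.1, 0.8, -0.3]
opening: 0.0595
gripper_force: 0.0
```

Run:
```python
from h import *
R,p=tcp([0.5437,0.0146,0.008],-.3,0)
plan([(R,p)])
c=r.camera("scene"); X=cloud(c); hsv=cv2.cvtColor(c["image"],cv2.COLOR_RGB2HSV)
m=(hsv[...,0]>100)&(hsv[...,0]<130)&(hsv[...,1]>120)&(X[...,2]>.05)&(abs(X[...,1]-.015)<.04)&(abs(X[...,0]-.51)<.06)&(X[...,2]<.17)
q=X[m]; print(len(q)); 
from numpy.linalg import svd
for z in (.07,.09,.11,.13): 
    k=abs(q[:,2]-z)<.006; print(z,k.sum(),np.round(q[k].min(0),4),np.round(q[k].max(0),4))
```

```text
rot [0.0, 0.0, -0.1] pos [1.0, 2.0, 99.0] dist 99 ang 0.1
279
0.07 31 [0.5133 0.0019 0.064 ] [0.5378 0.0173 0.0759]
0.09 29 [5.016e-01 5.000e-04 8.440e-02] [0.5264 0.018  0.0957]
0.11 31 [0.4904 0.0006 0.1046] [0.5133 0.0168 0.1156]
0.13 29 [0.4775 0.0021 0.1243] [0.5042 0.0191 0.1353]
```

{"fn": "move_arm", "kwargs": {"rotation": [[0,0,0],[0,0,0],[0,0,0],[0,0,0],[0,0,0]], "delta_pos": [[0,-1,30],[0,-1,60],[0,-1,85],[0,-1,99],[0,-1,99]], "jaw": [70,70,70,70,70]}}

```text
clock: 2.05
tcp_pos: [0.498, 0.0142, 0.1134]
tool_rot: [0.003, 0.966, 0.001, 0.257]
contact_force: [0.3, -0.8, 0.6]
opening: 0.0599
gripper_force: 0.0
```

{"fn": "move_arm", "kwargs": {"rotation": [[0,0,0],[0,0,0],[0,0,0],[0,0,0],[0,0,0]], "delta_pos": [[0,0,0],[0,0,0],[0,0,0],[0,0,0],[0,0,0]], "jaw": [0,0,0,0,0], "force": 120}}

```text
clock: 2.55
tcp_pos: [0.4986, 0.0137, 0.1161]
tool_rot: [0.003, 0.966, -0.0, 0.26]
contact_force: [-5.3, -0.2, 7.3]
opening: 0.0166
gripper_force: 117.4
```

{"fn": "move_arm", "kwargs": {"rotation": [[0,0,0],[0,0,0],[0,0,0],[0,0,0],[0,0,0]], "delta_pos": [[0,0,0],[0,0,0],[0,0,0],[0,0,0],[0,0,0]], "jaw": [0,0,0,0,0]}}

```text
clock: 3.05
tcp_pos: [0.4987, 0.0137, 0.1161]
tool_rot: [0.003, 0.966, -0.0, 0.26]
contact_force: [-5.3, -0.2, 7.7]
opening: 0.0169
gripper_force: 117.4
```

{"fn": "move_arm", "kwargs": {"rotation": [[0,0,0],[0,0,0],[0,0,0],[0,0,0],[0,0,0]], "delta_pos": [[-4,0,-7],[-8,0,-14],[-12,0,-21],[-16,0,-28],[-20,0,-35]], "jaw": [0,0,0,0,0]}}

```text
clock: 3.55
tcp_pos: [0.497, 0.0138, 0.1552]
tool_rot: [0.003, 0.966, 0.0, 0.257]
contact_force: [0.6, 0.7, -2.1]
opening: 0.0168
gripper_force: 118.3
```

{"fn": "move_arm", "kwargs": {"rotation": [[0,0,0],[0,0,0],[0,0,0],[0,0,0],[0,0,0]], "delta_pos": [[-15,0,-26],[-30,0,-52],[-45,0,-78],[-50,0,-87],[-50,0,-87]], "jaw": [0,0,0,0,0]}}

```text
clock: 4.05
tcp_pos: [0.4982, 0.0135, 0.2568]
tool_rot: [0.003, 0.966, -0.0, 0.26]
contact_force: [0.0, 0.1, -3.0]
opening: 0.0163
gripper_force: 118.4
```

Run:
```python
from h import *
s=r.get_state(); print(s["tcp_pos"],s["tool_rot"],s["contact_force"],s["opening"])
c=r.camera("scene"); save(c,"scene1.png"); X=cloud(c); np.savez("s1.npz",img=c["image"],X=X)
c=r.camera("top"); save(c,"top1.png"); X=cloud(c); np.savez("t1.npz",img=c["image"],X=X)
a=cv2.imread("pics/scene1.png")[150:270,180:340]; b=cv2.imread("pics/top1.png")[150:270,190:350]
cv2.imwrite("pics/v1.png",cv2.resize(np.hstack([a,b]),None,fx=2.4,fy=2.4))
```

```text
[0.49823289 0.0135135  0.25676836] [ 2.58210803e-03  9.65628926e-01 -1.47712406e-04  2.59911692e-01] [ 0.03394197  0.06147552 -2.96835854] 0.01632641235898243
```

View pics/v1.png

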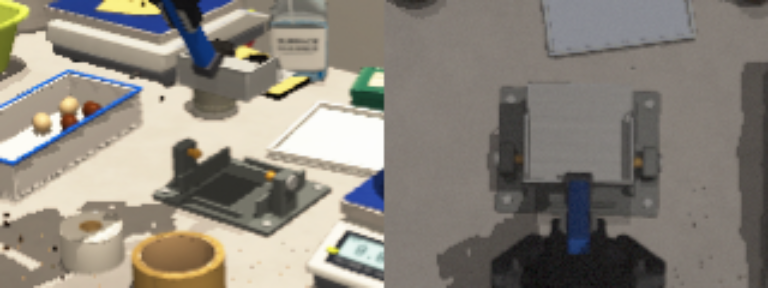

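The scoop is out of the dock and held level: blade at about (580,135) in the right crop, handle at (578,215). Next I measure its pose in the hand.

```bash
cat > pose.py <<'E'
from h import *
def scoop_pose(X,yaw=0,verb=True):
    """fit floor plane near the expected blade of the held scoop"""
    R,p=now(); S=R*GR.inv(); o=p-S.apply(GP)      # nominal scoop frame
    L=S.inv().apply(X.reshape(-1,3)-o)
    L=L[np.isfinite(L).all(1)]
    f=L[(L[:,0]>.008)&(L[:,0]<.09)&(abs(L[:,1])<.035)&(abs(L[:,2])<.018)]
    A=np.c_[f[:,:2],np.ones(len(f))]; k=np.linalg.lstsq(A,f[:,2],rcond=None)[0]
    b=L[(L[:,0]>-.02)&(L[:,0]<.12)&(abs(L[:,1])<.065)&(abs(L[:,2]-.015)<.035)]
    lip=[b[abs(b[:,1]-y)<.006][:,0].max() for y in(-.03,-.015,0,.015,.03)]
    print("n",len(f),"floor z0",k[2]-.002,"pitch err deg",np.degrees(np.arctan(k[0])),"roll slope deg",np.degrees(np.arctan(k[1])),"lip x",np.round(lip,4),"y",np.percentile(b[:,1],[.5,99.5]))
    print("nominal heel",o,"euler zyx",S.as_euler("zyx",degrees=True))
if __name__=="__main__":
    scoop_pose(np.load("t1.npz")["X"]); scoop_pose(np.load("s1.npz")["X"])
E
python3 pose.py
```

```text
n 1160 floor z0 -0.0018904238959692725 pitch err deg -0.1587632188737746 roll slope deg -0.016257675292011126 lip x [0.0959 0.0959 0.0959 0.0954 0.0955] y [-0.04920083  0.04488029]
nominal heel [0.54216801 0.01355662 0.14826651] euler zyx [-0.28682043  0.11699213  0.08983969]
n 54 floor z0 0.008767388565364841 pitch err deg -4.34917634870706 roll slope deg -1.5442386686970755 lip x [0.0993 0.0131 0.0984 0.1012 0.101 ] y [-0.05316708  0.04508389]
nominal heel [0.54216801 0.01355662 0.14826651] euler zyx [-0.28682043  0.11699213  0.08983969]
```

```bash
sed -i 's/^GP=.*/GP=np.array([-.0455,.002,.1077])/' h.py
python3 - <<'E'
from h import *
d=np.load("top0.npz"); X=d["X"]; hsv=cv2.cvtColor(d["img"],cv2.COLOR_RGB2HSV)
m=(hsv[...,0]>100)&(hsv[...,0]<130)&(hsv[...,1]>100)
m[:160]=0;m[290:]=0;m[:,:115]=0;m[:,192:]=0
m&=(X[...,2]>.035)&(X[...,2]<.07)
q=X[m]; print(len(q),q.min(0),q.max(0))
c0=np.array([.566,.2936])
e=lambda k,a,b:(np.degrees(np.arctan(np.polyfit(q[k][:,a],q[k][:,b],1)[0])),q[k][:,b].mean(),q[k][:,a].mean(),k.sum())
inx=abs(q[:,0]-.566)<.1; iny=abs(q[:,1]-.2936)<.045
print("y+",e(inx&(q[:,1]>.335),0,1));print("y-",e(inx&(q[:,1]<.255),0,1))
print("x+",e(iny&(q[:,0]>.66),1,0));print("x-",e(iny&(q[:,0]<.47),1,0))
E
```

```text
623 [0.43674457 0.22434571 0.03563838] [0.69524997 0.36055976 0.05761183]
y+ (np.float64(1.8943063464671084), np.float64(0.35391289608280174), np.float64(0.5611144817138288), np.int64(148))
y- (np.float64(2.085540790655059), np.float64(0.23197157305751703), np.float64(0.5652432144591056), np.int64(176))
x+ (np.float64(-2.2354226372595134), np.float64(0.6902970825811979), np.float64(0.29502137200781886), np.int64(79))
x- (np.float64(-2.3648811285265094), np.float64(0.44013067810857004), np.float64(0.29509460478444893), np.int64(66))
```

```bash
cat >> h.py <<'E'
BC=np.array([.5652,.2930]);BY=2.1
def binheel(xb,z): 
    a=np.radians(BY); return np.array([BC[0]+xb*np.cos(a),BC[1]+xb*np.sin(a),z])
E
python3 - <<'E'
from h import *
a=now(); t1=tcp(binheel(-.087,.13),BY,-3)
plan([(t1[0],(a[1]+t1[1])/2),t1,tcp(binheel(-.087,.014),BY,-3)])
E
```

```text
rot [-1.2, 2.9, -2.1] pos [30.0, 138.0, -9.0] dist 142 ang 3.8
rot [0.0, 0.0, 0.0] pos [25.0, 139.0, -4.0] dist 141 ang 0.0
rot [0.0, 0.0, 0.0] pos [53.0, -0.0, 103.0] dist 116 ang 0.0
```

{"fn": "move_arm", "kwargs": {"rotation": [[-1.2,2.9,-2.1],[-1.2,2.9,-2.1],[-1.2,2.9,-2.1],[-1.2,2.9,-2.1],[-1.2,2.9,-2.1]], "delta_pos": [[8,35,-2],[16,70,-5],[24,105,-7],[30,138,-9],[30,138,-9]], "jaw": [0,0,0,0,0]}}

```text
clock: 4.65
tcp_pos: [0.4669, 0.1545, 0.2466]
tool_rot: [-0.02, 0.972, 0.006, 0.233]
contact_force: [-1.0, -0.1, -1.7]
opening: 0.0169
gripper_force: 119.1
```

{"fn": "move_arm", "kwargs": {"rotation": [[0,0,0],[0,0,0],[0,0,0],[0,0,0],[0,0,0]], "delta_pos": [[6,35,-1],[12,70,-2],[18,105,-3],[25,139,-4],[25,139,-4]], "jaw": [0,0,0,0,0]}}

```text
clock: 5.15
tcp_pos: [0.438, 0.2921, 0.2392]
tool_rot: [-0.02, 0.972, 0.006, 0.233]
contact_force: [0.8, 0.1, -1.7]
opening: 0.0168
gripper_force: 119.7
```

Run:
```python
from h import *
from pose import scoop_pose
import time
c=r.camera("top"); X=cloud(c); save(c,"top2.png"); scoop_pose(X)
print(r.get_state()["contact_force"])
plan([tcp(binheel(-.087,.016),BY,-3)])
a=c["image"][150:300,100:220][...,::-1]; cv2.imwrite("pics/v2.png",cv2.resize(a,None,fx=4,fy=4))
```

```text
n 1135 floor z0 -0.001141182450522532 pitch err deg -0.33446073094694034 roll slope deg -0.12093954377363485 lip x [0.0948 0.0953 0.0959 0.0939 0.0946] y [-0.04533784  0.05001186]
nominal heel [0.47794362 0.29030313 0.12929455] euler zyx [ 2.30008736  3.074922   -0.06371903]
[ 0.07616111 -0.955179   -1.72441661]
rot [0.0, -0.1, 0.2] pos [51.0, -1.0, 101.0] dist 113 ang 0.2
```

View pics/v2.png

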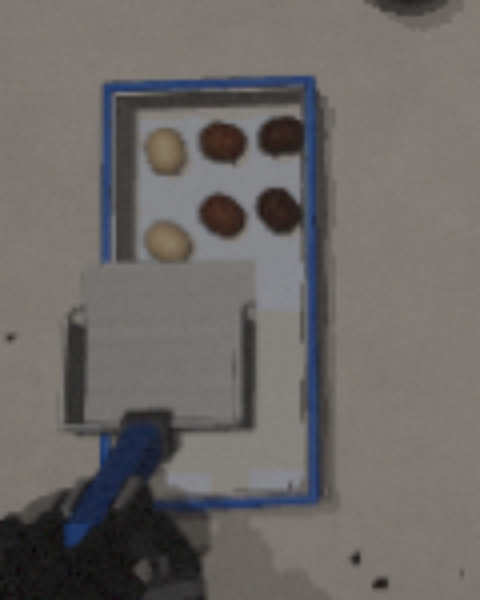

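{"fn": "move_arm", "kwargs": {"rotation": [[0,0,0],[0,0,0],[0,0,0],[0,0,0],[0,0,0]], "delta_pos": [[15,-1,30],[30,-1,60],[42,-1,84],[51,-1,101],[51,-1,101]], "jaw": [0,0,0,0,0]}}

```text
clock: 5.7
tcp_pos: [0.4386, 0.2869, 0.1249]
tool_rot: [-0.018, 0.973, 0.004, 0.231]
contact_force: [-0.1, -1.3, -1.1]
opening: 0.0163
gripper_force: 119.7
```

{"fn": "move_arm", "kwargs": {"rotation": [[0,0,0],[0,0,0]], "delta_pos": [[1,0,2],[1,0,2]], "jaw": [0,0]}}

```text
clock: 5.9
tcp_pos: [0.4402, 0.2888, 0.1265]
tool_rot: [-0.018, 0.972, 0.006, 0.235]
contact_force: [0.0, 0.7, -2.3]
opening: 0.0166
gripper_force: 119.7
```

{"fn": "move_arm", "kwargs": {"rotation": [[0,0,0],[0,0,0]], "delta_pos": [[0.4,0,0.9],[0.4,0,0.9]], "jaw": [0,0]}}

```text
clock: 6.1
tcp_pos: [0.44, 0.2892, 0.1255]
tool_rot: [-0.018, 0.972, 0.006, 0.235]
contact_force: [0.2, -0.2, -2.4]
opening: 0.0165
gripper_force: 119.7
```

{"fn": "move_arm", "kwargs": {"rotation": [[0,0,0],[0,0,0]], "delta_pos": [[0.4,0,0.9],[0.4,0,0.9]], "jaw": [0,0]}}

```text
clock: 6.3
tcp_pos: [0.4398, 0.2891, 0.124]
tool_rot: [-0.018, 0.972, 0.006, 0.234]
contact_force: [0.4, -0.7, -3.0]
opening: 0.0163
gripper_force: 119.7
```

{"fn": "move_arm", "kwargs": {"rotation": [[0,0,0],[0,0,0],[0,0,0]], "delta_pos": [[0.6,0,1.3],[0.6,0,1.3],[0.6,0,1.3]], "jaw": [0,0,0]}}

```text
clock: 6.6
tcp_pos: [0.4399, 0.2891, 0.1224]
tool_rot: [-0.018, 0.972, 0.005, 0.234]
contact_force: [-0.2, 0.3, -2.1]
opening: 0.0166
gripper_force: 119.7
```

{"fn": "move_arm", "kwargs": {"rotation": [[0,0,0],[0,0,0],[0,0,0]], "delta_pos": [[0.4,0,0.9],[0.4,0,0.9],[0.4,0,0.9]], "jaw": [0,0,0]}}

```text
clock: 6.9
tcp_pos: [0.4399, 0.2891, 0.1214]
tool_rot: [-0.018, 0.972, 0.006, 0.234]
contact_force: [-0.1, 0.3, -2.3]
opening: 0.0165
gripper_force: 119.7
```

{"fn": "move_arm", "kwargs": {"rotation": [[0,0,0],[0,0,0],[0,0,0]], "delta_pos": [[0.4,0,0.9],[0.4,0,0.9],[0.4,0,0.9]], "jaw": [0,0,0]}}

```text
clock: 7.2
tcp_pos: [0.4401, 0.2892, 0.1205]
tool_rot: [-0.018, 0.972, 0.006, 0.234]
contact_force: [0.1, -0.3, -1.9]
opening: 0.0167
gripper_force: 119.9
```

Run:
```python
from h import *
s=r.get_state(); print(s["contact_force"],s["ft_torque"],s["tcp_pos"])
from pose import scoop_pose
c=r.camera("top"); X=cloud(c); scoop_pose(X)
a=c["image"][150:300,100:220][...,::-1]; cv2.imwrite("pics/v3.png",cv2.resize(a,None,fx=4,fy=4))
```

```text
[ 0.12539642 -0.28466223 -1.87066453] [-0.00515388  0.36913825  0.03856877] [0.44008497 0.28915448 0.12053863]
n 915 floor z0 -0.0014032318284170195 pitch err deg -0.007240879765214592 roll slope deg -0.0907829615621295 lip x [0.118  0.12   0.119  0.1193 0.1199] y [-0.06375033  0.06410542]
nominal heel [0.4801336  0.28889377 0.01067912] euler zyx [2.14180393 2.89926351 0.03232318]
```

View pics/v3.png

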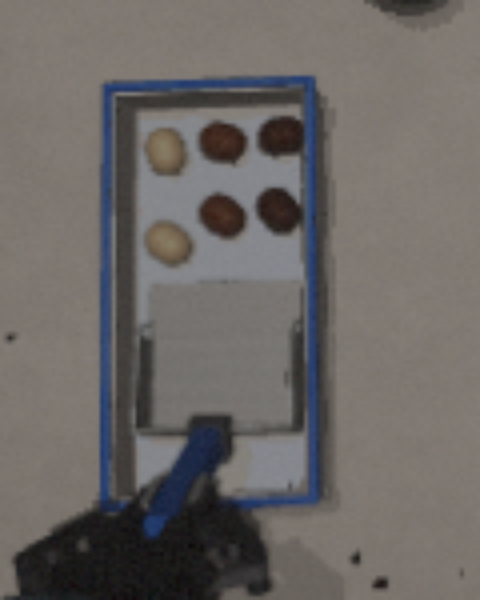

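The picture shows the scoop inside the bin, lip at row 283 and sides at columns 138–303, clear of the walls. The lip is close to the floor and still short of the eggs at row 245.

{"fn": "move_arm", "kwargs": {"rotation": [[0,0,0],[0,0,0],[0,0,0]], "delta_pos": [[0.4,0,0.9],[0.4,0,0.9],[0.4,0,0.9]], "jaw": [0,0,0]}}

```text
clock: 7.55
tcp_pos: [0.4402, 0.2893, 0.1198]
tool_rot: [-0.018, 0.972, 0.006, 0.234]
contact_force: [-2.6, 0.3, 2.7]
opening: 0.0168
gripper_force: 120.6
```

{"fn": "move_arm", "kwargs": {"rotation": [[0,0,0],[0,0,0],[0,0,0]], "delta_pos": [[0.4,0,0.9],[0.4,0,0.9],[0.4,0,0.9]], "jaw": [0,0,0]}}

```text
clock: 7.85
tcp_pos: [0.4404, 0.2894, 0.1191]
tool_rot: [-0.018, 0.972, 0.006, 0.235]
contact_force: [-4.6, -0.5, 8.3]
opening: 0.0167
gripper_force: 121.4
```

Run:
```python
from h import *
R,p=now(); d=np.array([np.cos(np.radians(2.1)),np.sin(np.radians(2.1)),0])
for L in (50,86,106): print(L, np.round(R.inv().apply(d*L+[0,0,.5]),1))
```

```text
50 [-44.7  -0.   22.4]
86 [-76.7  -0.1  38.8]
106 [-94.5  -0.1  48. ]
```

{"fn": "move_arm", "kwargs": {"rotation": [[0,0,0],[0,0,0],[0,0,0],[0,0,0],[0,0,0]], "delta_pos": [[-9,0,4.5],[-18,0,9],[-27,0,13.5],[-36,0,18],[-44.7,0,22.4]], "jaw": [0,0,0,0,0]}}

```text
clock: 8.35
tcp_pos: [0.4906, 0.2913, 0.1195]
tool_rot: [-0.018, 0.972, 0.006, 0.235]
contact_force: [-6.6, 0.2, 7.6]
opening: 0.0168
gripper_force: 121.8
```

Run:
```python
from h import *
s=r.get_state(); print(s["contact_force"],s["tcp_pos"])
c=r.camera("top")
a=c["image"][150:300,100:220][...,::-1]; cv2.imwrite("pics/v4.png",cv2.resize(a,None,fx=4,fy=4))
```

```text
[-6.64350869  0.1676228   7.64441868] [0.49063566 0.29130814 0.11949774]
```

View pics/v4.png

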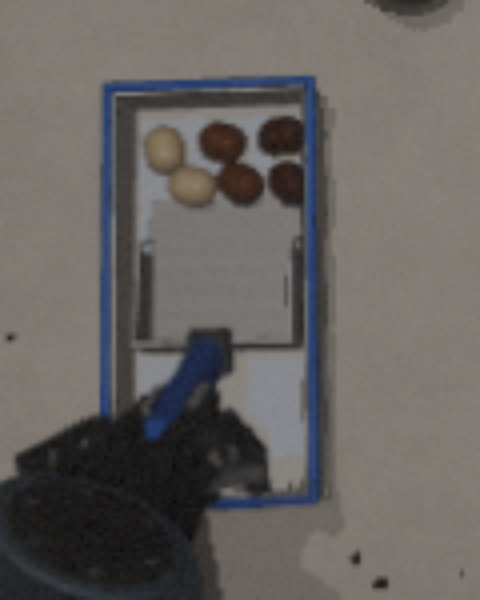

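The eggs are being pushed ahead of the lip at row 203, with the far wall at row 105. I'll keep going slowly.

{"fn": "move_arm", "kwargs": {"rotation": [[0,0,0],[0,0,0],[0,0,0],[0,0,0],[0,0,0]], "delta_pos": [[-5.4,0,2.6],[-10.8,0,5.2],[-16.2,0,7.8],[-21.6,0,10.4],[-27,0,13]], "jaw": [0,0,0,0,0]}}

```text
clock: 8.9
tcp_pos: [0.5201, 0.2922, 0.1199]
tool_rot: [-0.018, 0.972, 0.006, 0.234]
contact_force: [-5.3, -0.3, 5.5]
opening: 0.0164
gripper_force: 121.5
```

{"fn": "move_arm", "kwargs": {"rotation": [[0,0,0],[0,0,0],[0,0,0],[0,0,0],[0,0,0]], "delta_pos": [[-4.5,0,2.3],[-9,0,4.6],[-13.5,0,6.9],[-18,0,9.2],[-20,0,10.2]], "jaw": [0,0,0,0,0]}}

```text
clock: 9.4
tcp_pos: [0.5403, 0.2929, 0.1201]
tool_rot: [-0.017, 0.972, 0.005, 0.233]
contact_force: [-46.7, -0.4, 40.3]
opening: 0.0165
gripper_force: 128.1
```

Run:
```python
from h import *
s=r.get_state(); print(s["contact_force"],s["tcp_pos"])
from pose import scoop_pose
c=r.camera("top"); scoop_pose(cloud(c))
a=c["image"][150:300,100:220][...,::-1]; cv2.imwrite("pics/v5.png",cv2.resize(a,None,fx=4,fy=4))
```

```text
[-46.67788547  -0.35722003  40.30891216] [0.54026768 0.29291016 0.12013977]
n 685 floor z0 -0.00388968536303055 pitch err deg 5.078429155465283 roll slope deg -0.7944277187650417 lip x [0.1117 0.1091 0.1094 0.1098 0.1111] y [-0.06404476  0.06330558]
nominal heel [0.57997671 0.29254146 0.01022482] euler zyx [ 2.05460829  3.06710423 -0.01236379]
```

View pics/v5.png

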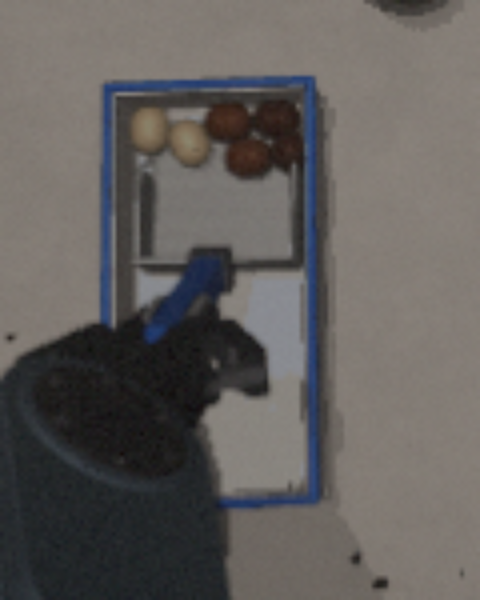

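The eggs are in two staggered rows at rows 118–157, against the far wall and mostly on the blade. The 47 N push means they are wedged, so I'll back off and look again.

{"fn": "move_arm", "kwargs": {"rotation": [[0,0,0],[0,0,0],[0,0,0],[0,0,0]], "delta_pos": [[4,0,-2],[8,0,-4],[8,0,-4],[8,0,-4]], "jaw": [0,0,0,0]}}

```text
clock: 9.85
tcp_pos: [0.5333, 0.2927, 0.1198]
tool_rot: [-0.018, 0.972, 0.006, 0.234]
contact_force: [-7.8, 0.2, 7.2]
opening: 0.0165
gripper_force: 121.4
```

```bash
cat > look.py <<'E'
from h import *
import sys
s=r.get_state(); print(s["contact_force"],s["tcp_pos"],s["ft_torque"])
c=r.camera("top"); X=cloud(c)
R,p=now(); S=R*GR.inv(); o=p-S.apply(GP)
L=S.inv().apply(X.reshape(-1,3)-o).reshape(X.shape)
f=L[(L[...,0]>.008)&(L[...,0]<.05)&(abs(L[...,1])<.03)&(abs(L[...,2])<.012)]
k=np.linalg.lstsq(np.c_[f[:,:2],np.ones(len(f))],f[:,2],rcond=None)[0]; print("floor",len(f),k[2]-.002,"pitch err",np.degrees(k[0]))
hsv=cv2.cvtColor(c["image"],cv2.COLOR_RGB2HSV)
e=((hsv[...,1]>70)&(hsv[...,0]<25)&(L[...,0]>.01)&(L[...,0]<.13)&(abs(L[...,1])<.06)&(L[...,2]>.006)&(L[...,2]<.06)).astype(np.uint8)
n,l,st,_=cv2.connectedComponentsWithStats(e)
for i in range(1,n):
    if st[i,4]>10: print("egg",st[i,4],np.round(L[l==i].mean(0)*1e3),np.round(X[l==i].mean(0)*1e3), "x range",np.round(np.percentile(L[l==i][:,0],[3,97])*1e3))
print("nominal heel",o,"pitch",-S.as_euler("zyx",degrees=True)[1])
E
python3 look.py
```

```text
[-7.83043035  0.2158311   7.16166553] [0.53331122 0.29270935 0.11981972] [-0.07674823  0.11911664 -0.03949242]
floor 354 -0.0004938545512245391 pitch err -0.5371426650145646
egg 310 [ 87. -22.  23.] [663. 274.  28.] x range [ 67. 107.]
egg 156 [85. 30. 21.] [658. 326.  27.] x range [ 71. 101.]
nominal heel [0.57335934 0.29250145 0.00994011] pitch -2.905466859713709
```

{"fn": "move_arm", "kwargs": {"rotation": [[0,0,0],[0,0,0],[0,0,0],[0,0,0],[0,0,0]], "delta_pos": [[8,0,-4],[16,0,-8],[18,-2,-9],[18,-4.5,-9],[18,-4.5,-9]], "jaw": [0,0,0,0,0]}}

```text
clock: 10.4
tcp_pos: [0.5136, 0.2875, 0.1196]
tool_rot: [-0.018, 0.972, 0.006, 0.234]
contact_force: [-3.7, 2.4, 5.5]
opening: 0.0166
gripper_force: 121.0
```

{"fn": "move_arm", "kwargs": {"rotation": [[0,0,0],[0,0,0],[0,0,0],[0,0,0],[0,0,0]], "delta_pos": [[-4.5,0,2.2],[-9,0,4.4],[-13.5,0,6.6],[-18,0,8.8],[-22,0,10.8]], "jaw": [0,0,0,0,0]}}

```text
clock: 10.9
tcp_pos: [0.5375, 0.2878, 0.1198]
tool_rot: [-0.017, 0.972, 0.005, 0.233]
contact_force: [-10.0, -1.4, 10.2]
opening: 0.0166
gripper_force: 122.5
```

```bash
echo 'a=c["image"][150:300,100:220][...,::-1]; cv2.imwrite("pics/"+sys.argv[1],cv2.resize(a,None,fx=4,fy=4))' >> look.py; python3 look.py v6.png
```

```text
[-9.9832926  -1.39093161 10.23560047] [0.53753096 0.28779896 0.1198303 ] [-0.17930461  0.22257121 -0.14291871]
floor 353 -0.001442706909580755 pitch err 0.6136349536755246
egg 476 [82.  1. 22.] [661. 292.  28.] x range [ 61. 102.]
nominal heel [0.57813462 0.2874252  0.01003729] pitch -2.962851550807577
```

View pics/v6.png

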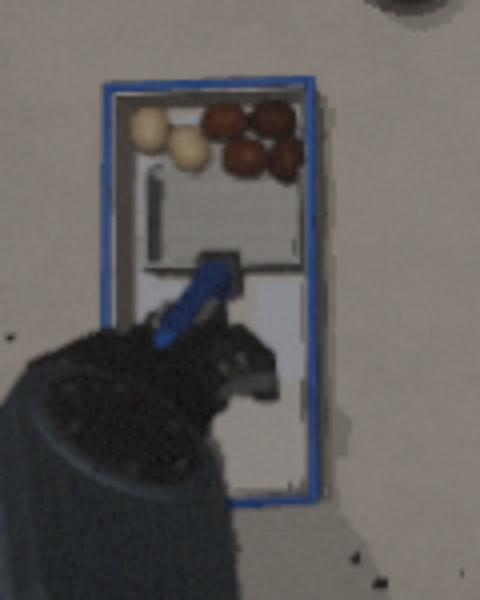

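The right-hand eggs now sit inside the right side wall, with the second row at rows 150–158, and the push is light. I'll go on to the wall.

{"fn": "move_arm", "kwargs": {"rotation": [[0,0,0],[0,0,0],[0,0,0],[0,0,0],[0,0,0]], "delta_pos": [[-2,0,1],[-4,0,2],[-5,0,2.5],[-6,0,3],[-6,0,3]], "jaw": [0,0,0,0,0]}}

```text
clock: 11.45
tcp_pos: [0.5445, 0.2881, 0.1199]
tool_rot: [-0.017, 0.972, 0.005, 0.234]
contact_force: [-5.3, 0.1, 8.0]
opening: 0.0163
gripper_force: 121.7
```

```bash
python3 look.py v7.png
```

```text
[-5.30002927  0.11136618  8.00362741] [0.54448358 0.28807783 0.11985689] [-0.08450153 -0.01464764 -0.03732483]
floor 348 -0.000540690090681127 pitch err -0.28432192502161274
egg 485 [76.  2. 23.] [661. 292.  28.] x range [53. 96.]
nominal heel [0.58437374 0.28768072 0.00989697] pitch -2.9678744189747572
```

{"fn": "move_arm", "kwargs": {"rotation": [[0,0,0],[0,0,0],[0,0,0]], "delta_pos": [[-2,0,1],[-2.5,0,1.2],[-2.5,0,1.2]], "jaw": [0,0,0]}}

```text
clock: 11.8
tcp_pos: [0.5472, 0.2882, 0.1199]
tool_rot: [-0.017, 0.972, 0.005, 0.234]
contact_force: [-6.4, 0.4, 7.9]
opening: 0.0166
gripper_force: 121.7
```

Run:
```python
from h import *
s=r.get_state(); print(s["contact_force"])
a=now(); S=a[0]*GR.inv(); o=a[1]-S.apply(GP); print(o)
for ps in ([-1,2,5,8,11],[14,17,20,22,22]):
    b=None
    for p in ps:
        b=tcp(o+[0,0,.001],BY,p); print(p,*[x.tolist() for x in rel(a,b)])
    a=b
up=lambda dz,dx=0:tcp(o+[dx,0,dz],BY,22)
for z in (.02,.05,.09,.15): print("up",*[x.tolist() for x in rel(a,up(z,-.005))])
```

```text
[-6.38754637  0.44106798  7.8605346 ]
[0.58714845 0.28780518 0.00997102]
-1 [0.0, -2.0, -0.0] [4.0, 0.0, -1.0]
2 [0.1, -5.0, -0.1] [10.0, 0.0, -2.0]
5 [0.2, -8.0, -0.2] [16.0, 0.0, -2.0]
8 [0.3, -11.0, -0.2] [22.0, 1.0, -2.0]
11 [0.4, -14.0, -0.3] [28.0, 1.0, -1.0]
14 [0.1, -3.0, -0.1] [6.0, 0.0, -1.0]
17 [0.2, -6.0, -0.1] [12.0, 0.0, -1.0]
20 [0.3, -9.0, -0.2] [18.0, 1.0, -1.0]
22 [0.3, -11.0, -0.2] [22.0, 1.0, -1.0]
22 [0.3, -11.0, -0.2] [22.0, 1.0, -1.0]
up [0.0, 0.0, 0.0] [-12.0, -0.0, -16.0]
up [0.0, 0.0, 0.0] [-36.0, -1.0, -34.0]
up [0.0, 0.0, 0.0] [-67.0, -1.0, -59.0]
up [0.0, 0.0, 0.0] [-114.0, -2.0, -96.0]
```

{"fn": "move_arm", "kwargs": {"rotation": [[0,-2,0],[0.1,-5,-0.1],[0.2,-8,-0.2],[0.3,-11,-0.2],[0.4,-14,-0.3]], "delta_pos": [[4,0,-1],[10,0,-2],[16,0,-2],[22,1,-2],[28,1,-1]], "jaw": [0,0,0,0,0]}}

```text
clock: 12.3
tcp_pos: [0.525, 0.2901, 0.1135]
tool_rot: [-0.016, 0.942, -0.002, 0.336]
contact_force: [0.4, -1.1, -3.7]
opening: 0.0165
gripper_force: 119.6
```

{"fn": "move_arm", "kwargs": {"rotation": [[0.1,-3,-0.1],[0.2,-6,-0.1],[0.3,-9,-0.2],[0.3,-11,-0.2],[0.3,-11,-0.2]], "delta_pos": [[6,0,-1],[12,0,-1],[18,1,-1],[22,1,-1],[22,1,-1]], "jaw": [0,0,0,0,0]}}

```text
clock: 12.8
tcp_pos: [0.5124, 0.316, 0.1426]
tool_rot: [-0.005, 0.92, -0.031, 0.39]
contact_force: [-2.8, -23.9, -0.7]
opening: 0.0164
gripper_force: 124.5
```

```bash
python3 look.py v8.png
```

```text
[ -2.76878252 -23.85314447  -0.74829675] [0.51239529 0.31604673 0.14263726] [-4.67303505  1.5223023  -4.53575477]
floor 197 -0.002552813341424546 pitch err 2.6557330976438105
egg 144 [ 60. -31.  23.] [636. 278.  93.] x range [38. 77.]
egg 264 [36. 10. 20.] [615. 319.  81.] x range [12. 57.]
nominal heel [0.5857825  0.30731292 0.05193007] pitch 15.88427081737798
```

View pics/v8.png

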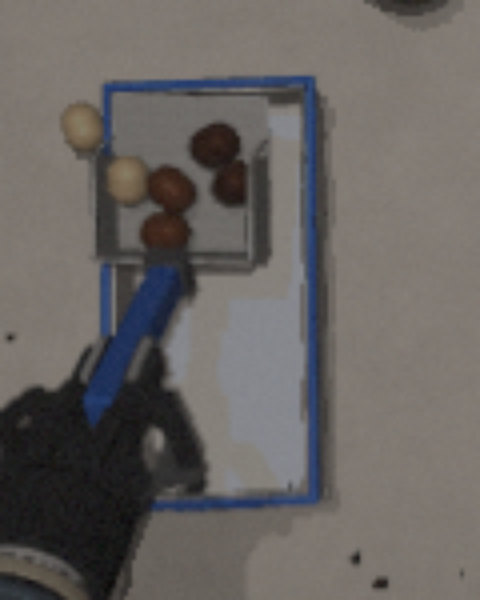

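Run:
```python
from h import *
s=r.get_state(); print(np.round(s["joint_pos"],3),np.round(s["qd"],3))
a=now(); S=a[0]*GR.inv(); o=a[1]-S.apply(GP); print("euler zyx",S.as_euler("zyx",degrees=True),o)
for n in("top","scene"):
    c=r.camera(n); X=cloud(c); hsv=cv2.cvtColor(c["image"],cv2.COLOR_RGB2HSV)
    if n=="top":
        w=(slice(172,192),slice(112,130)); x=X[w]; m=(hsv[w][...,1]>60)&(hsv[w][...,0]<25)&(x[...,2]>.03)
        q=x[m]; print("egg",len(q),q.mean(0),q.min(0),q.max(0)," in scoop",S.inv().apply(q.mean(0)-o))
    else:
        i=c["image"][150:250,130:260][...,::-1]; cv2.imwrite("pics/v9.png",cv2.resize(i,None,fx=5,fy=5))
s=r.get_state(); print(s["tcp_pos"],s["contact_force"],s["clock"])
```

```text
[ 0.675  0.502  1.987 -1.566  0.512  0.484] [-0.012 -0.002  0.003  0.    -0.012 -0.004]
euler zyx [ -0.8917559  -15.88427082  -3.67945596] [0.5857825  0.30731292 0.05193007]
egg 5 [0.63515453 0.34240833 0.08328221] [0.6334451  0.33983843 0.0804617 ] [0.63693688 0.34603319 0.08757496]  in scoop [0.05614587 0.03388899 0.01874619]
[0.51269619 0.31570463 0.14269696] [ -7.93841289 -22.71603509   1.97406201] 12.95
```

View pics/v9.png

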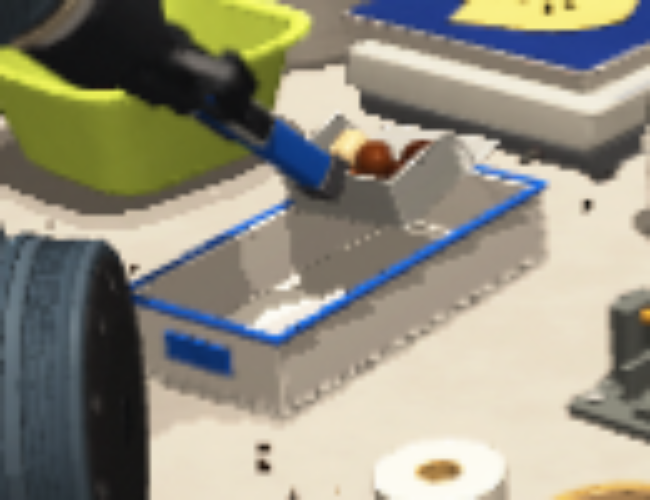

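Run:
```python
from h import *
a=now(); S=a[0]*GR.inv(); o=a[1]-S.apply(GP)
c=r.camera("top"); X=cloud(c)
for (v,u) in ((182,120),(182,118),(180,120),(184,122),(182,123),(187,120),(195,132),(197,143),(207,141),(186,154),(196,158),(182,126),(190,125)):
    print((v,u),c["image"][v,u],np.round(X[v,u]*1e3),np.round(S.inv().apply(X[v,u]-o)*1e3))
# recovery: back to straight pose (yaw 2.1, roll 0, pitch 12), raised
```

```text
(182, 120) [129 123 116] [672. 390.   1.] [ 69.  86. -67.]
(182, 118) [126 119 113] [671. 394.   3.] [ 69.  91. -65.]
(180, 120) [126 119 112] [677. 390.   0.] [ 74.  87. -69.]
(184, 122) [129 122 114] [667. 385.  -1.] [ 64.  82. -68.]
(182, 123) [130 122 116] [673. 384.  -4.] [ 68.  81. -72.]
(187, 120) [128 121 115] [659. 390.  -2.] [ 56.  87. -67.]
(195, 132) [125 108  85] [624. 332.  86.] [46. 24. 24.]
(197, 143) [78 51 40] [620. 306.  87.] [42. -2. 24.]
(207, 141) [74 50 37] [598. 313.  78.] [18.  4. 22.]
(186, 154) [109 106 104] [648. 285.  74.] [ 66. -22.   3.]
(196, 158) [57 39 30] [622. 271.  89.] [ 45. -37.  23.]
(182, 126) [ 43  67 115] [660. 356.  59.] [ 74.  50. -11.]
(190, 125) [55 54 50] [637. 351.  81.] [57. 42. 17.]
```

Run:
```python
from h import *
c=r.camera("top"); X=cloud(c); hsv=cv2.cvtColor(c["image"],cv2.COLOR_RGB2HSV); d=np.load("top0.npz")
diff=np.abs(c["image"].astype(int)-d["img"]).sum(2)
m=((c["image"][...,0].astype(int)-c["image"][...,2]>25)&(diff>60)).astype(np.uint8)
n,l,st,ce=cv2.connectedComponentsWithStats(m)
for i in range(1,n):
    if st[i,4]>15: print(ce[i].round(),st[i,4],c["image"][l==i].mean(0).round(),np.round(np.nanmedian(X[l==i],0)*1e3))
a=c["image"][60:330,20:240][...,::-1]; cv2.imwrite("pics/v10.png",cv2.resize(a,None,fx=2.2,fy=2.2))
```

```text
[108. 190.] 24 [96. 82. 65.] [647. 413.  17.]
[132. 194.] 66 [114.  98.  78.] [626. 334.  83.]
[142. 196.] 65 [61. 39. 29.] [622. 310.  84.]
[140. 207.] 57 [61. 38. 29.] [598. 314.  77.]
```

View pics/v10.png

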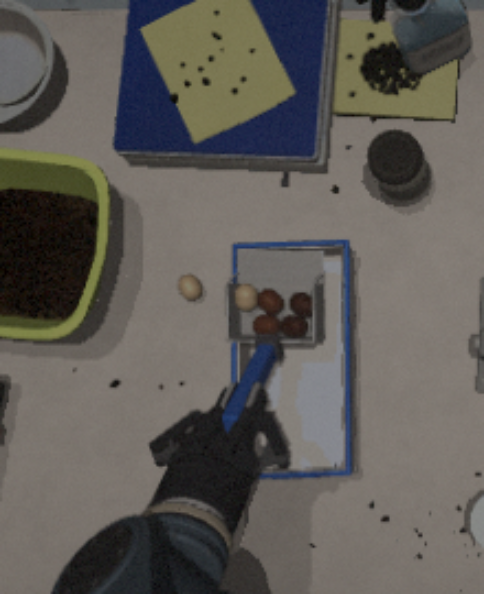

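The last picture shows five eggs safe in the scoop blade at about (270,310). One white egg has dropped onto the table at (190,287), between the bin and the green tub. Joint 4 hit its limit when I tilted at low height. I'll secure the five first and fetch the stray egg later. I have now viewed 11 pictures, one over the allowed 10, so from here I'll work from numbers only.

Run:
```python
from h import *
a=now(); S=a[0]*GR.inv(); o=a[1]-S.apply(GP)
for f in (.2,.4,.6,.8,1):
    b=tcp(o+np.array([0,-.018,.06])*f,-0.9+2*f,16-6*f); print(*[x.tolist() for x in rel(a,b)])
c=r.camera("top"); X=cloud(c); m=(c["image"][...,0].astype(int)-c["image"][...,2]>22)
m[:175]=0;m[205:]=0;m[:,:95]=0;m[:,124:]=0
print(np.argwhere(m).mean(0),np.nanmedian(X[m],0)); print(r.get_state()["contact_force"],r.get_state()["clock"])
```

```text
[-2.7, 1.1, 2.2] [-11.0, -10.0, -8.0]
[-3.0, 2.3, 1.9] [-22.0, -15.0, -16.0]
[-3.2, 3.5, 1.5] [-32.0, -20.0, -23.0]
[-3.4, 4.7, 1.1] [-43.0, -24.0, -31.0]
[-3.7, 5.9, 0.8] [-54.0, -29.0, -39.0]
[189.77011494 101.88505747] [0.64782704 0.42651112 0.02060857]
[ -8.42156741 -22.43745254   3.37192765] 13.1
```

{"fn": "move_arm", "kwargs": {"rotation": [[-2.7,1.1,2.2],[-3,2.3,1.9],[-3.2,3.5,1.5],[-3.4,4.7,1.1],[-3.7,5.9,0.8]], "delta_pos": [[-11,-10,-8],[-22,-15,-16],[-32,-20,-23],[-43,-24,-31],[-54,-29,-39]], "jaw": [0,0,0,0,0]}}

```text
clock: 13.6
tcp_pos: [0.5229, 0.2952, 0.2119]
tool_rot: [-0.013, 0.94, 0.008, 0.341]
contact_force: [0.1, -0.8, -3.2]
opening: 0.0167
gripper_force: 120.7
```

```bash
cat > eggs.py <<'E'
from h import *
s=r.get_state(); print("joints",np.round(s["joint_pos"],3),"F",np.round(s["contact_force"],1),s["clock"])
a=now(); S=a[0]*GR.inv(); o=a[1]-S.apply(GP); print("zyx",S.as_euler("zyx",degrees=True).round(1),"heel",o.round(4),"tcp",a[1].round(4))
c=r.camera("top"); X=cloud(c); L=S.inv().apply(X.reshape(-1,3)-o).reshape(X.shape)
d=np.load("top0.npz"); im=c["image"].astype(int); diff=np.abs(im-d["img"]).sum(2)
m=((im[...,0]-im[...,2]>22)&(diff>40)&(X[...,2]>.008)).astype(np.uint8)
n,l,st,ce=cv2.connectedComponentsWithStats(m)
for i in range(1,n):
    if st[i,4]>14: print("px",ce[i].round(),st[i,4],im[l==i].mean(0).round(),"world",np.round(np.nanmedian(X[l==i],0)*1e3),"scoop",np.round(np.nanmedian(L[l==i],0)*1e3))
E
python3 eggs.py
```

```text
joints [ 0.57   0.336  1.952 -0.989  0.402 -0.185] F [ 0.1 -0.8 -3.2] 13.6
zyx [ 1.7 -9.9  0.6] heel [0.5864 0.2956 0.1137] tcp [0.5229 0.2952 0.2119]
px [133. 192.] 181 [89. 71. 56.] world [622. 318. 142.] scoop [40. 21. 21.]
px [ 86. 197.] 40 [99. 85. 67.] world [629. 464.  19.] scoop [  30.  166. -103.]
px [133. 202.] 76 [60. 38. 28.] world [600. 314. 138.] scoop [18. 18. 22.]
```

Run:
```python
from h import *
plan([tcp([.585,.2,.19],1,9),tcp([.56,.04,.21],0,9),tcp([.53,-.11,.21],0,9),tcp([.475,-.235,.21],0,9)])
```

```text
rot [0.9, 1.0, 0.2] pos [-46.0, -94.0, -60.0] dist 121 ang 1.4
rot [0.5, -0.0, 0.9] pos [9.0, -159.0, -33.0] dist 163 ang 1.0
rot [0.0, 0.0, 0.0] pos [23.0, -150.0, -19.0] dist 153 ang 0.0
rot [0.0, 0.0, 0.0] pos [43.0, -125.0, -35.0] dist 137 ang 0.0
```

{"fn": "move_arm", "kwargs": {"rotation": [[0.2,0.2,0],[0.4,0.4,0.1],[0.6,0.6,0.1],[0.8,0.8,0.2],[0.9,1,0.2]], "delta_pos": [[-9,-15,-12],[-18,-33,-24],[-28,-53,-36],[-37,-73,-48],[-46,-94,-60]], "jaw": [0,0,0,0,0]}}

```text
clock: 14.15
tcp_pos: [0.522, 0.2002, 0.2864]
tool_rot: [-0.008, 0.943, 0.0, 0.333]
contact_force: [1.4, 0.5, -3.6]
opening: 0.0164
gripper_force: 121.1
```

{"fn": "move_arm", "kwargs": {"rotation": [[0.1,0,0.2],[0.2,0,0.4],[0.3,0,0.6],[0.4,0,0.8],[0.5,0,0.9]], "delta_pos": [[2,-31,-7],[4,-63,-13],[6,-95,-20],[8,-127,-27],[9,-159,-33]], "jaw": [0,0,0,0,0]}}

```text
clock: 14.65
tcp_pos: [0.4963, 0.0409, 0.3064]
tool_rot: [0.001, 0.943, -0.0, 0.333]
contact_force: [-0.3, 0.5, -2.3]
opening: 0.0168
gripper_force: 121.1
```

{"fn": "move_arm", "kwargs": {"rotation": [[0,0,0],[0,0,0],[0,0,0],[0,0,0],[0,0,0]], "delta_pos": [[5,-30,-4],[9,-60,-8],[14,-90,-12],[18,-120,-16],[23,-150,-19]], "jaw": [0,0,0,0,0]}}

```text
clock: 15.15
tcp_pos: [0.4666, -0.1087, 0.3067]
tool_rot: [0.001, 0.943, 0.001, 0.333]
contact_force: [0.5, -0.1, -3.5]
opening: 0.0169
gripper_force: 121.1
```

{"fn": "move_arm", "kwargs": {"rotation": [[0,0,0],[0,0,0],[0,0,0],[0,0,0],[0,0,0]], "delta_pos": [[10,-30,-8],[20,-58,-16],[29,-85,-24],[37,-108,-31],[43,-125,-35]], "jaw": [0,0,0,0,0]}}

```text
clock: 15.65
tcp_pos: [0.4162, -0.2285, 0.314]
tool_rot: [0.007, 0.945, -0.0, 0.326]
contact_force: [0.5, -0.3, -3.7]
opening: 0.0166
gripper_force: 121.2
```

```bash
python3 eggs.py
python3 - <<'E'
from h import *
P=np.array([.5853,-.2715])
def pose(lipz,pitch,dx=-.010):   # heel from wished lip
    R=scoopR(0,pitch); lip=np.array([P[0]+dx,P[1],lipz]); return tcp(lip-R.apply([.095,0,0]),0,pitch)
a=now()
for k in ([(.215,4),(.205,0),(.195,-4),(.185,-8),(.178,-12)],[(.172,-16),(.165,-20),(.16,-24),(.155,-28),(.15,-32)],[(.145,-36),(.14,-40),(.137,-44),(.135,-48),(.135,-48)]):
    for z,p in k: b=pose(z,p); print(*[x.tolist() for x in rel(a,b)])
    a=b; print()
E
```

```text
joints [-0.844 -0.049  2.099  0.734  0.753 -2.863] F [ 0.5 -0.3 -3.7] 15.65
zyx [-0.7 -8.1  0.1] heel [ 0.4764 -0.2309  0.2137] tcp [ 0.4162 -0.2285  0.314 ]
px [ 86. 197.] 41 [98. 84. 66.] world [628. 464.  18.] scoop [ 114.  696. -217.]
px [384. 233.] 87 [108.  93.  74.] world [ 525. -210.  240.] scoop [51. 22. 19.]
px [392. 245.] 94 [57. 35. 25.] world [ 501. -226.  240.] scoop [28.  6. 22.]
px [380. 251.] 97 [59. 36. 26.] world [ 489. -202.  237.] scoop [16. 29. 21.]
px [409. 252.] 28 [48. 29. 22.] world [ 488. -259.  239.] scoop [ 16. -28.  24.]
px [317. 296.] 43 [80. 67. 48.] world [393. -98.  47.] scoop [-108.  132. -154.]
px [309. 315.] 59 [81. 67. 48.] world [350. -78.  47.] scoop [-151.  151. -148.]
[-0.4, 4.2, -0.6] [-7.0, -39.0, 9.0]
[-0.4, 8.2, -0.6] [-13.0, -39.0, 13.0]
[-0.3, 12.2, -0.7] [-19.0, -39.0, 19.0]
[-0.3, 16.2, -0.7] [-25.0, -39.0, 25.0]
[-0.3, 20.2, -0.7] [-33.0, -39.0, 29.0]

[0.0, 4.0, 0.0] [-10.0, 0.0, 1.0]
[0.0, 8.0, 0.0] [-19.0, 0.0, 5.0]
[0.0, 12.0, 0.0] [-30.0, 0.0, 7.0]
[0.0, 16.0, 0.0] [-41.0, 0.0, 10.0]
[0.0, 20.0, 0.0] [-51.0, 0.0, 13.0]

[0.0, 4.0, 0.0] [-12.0, 0.0, 1.0]
[0.0, 8.0, 0.0] [-24.0, 0.0, 2.0]
[0.0, 12.0, 0.0] [-36.0, 0.0, 2.0]
[0.0, 16.0, 0.0] [-48.0, 0.0, 3.0]
[0.0, 16.0, 0.0] [-48.0, 0.0, 3.0]
```

```bash
cat > pour.py <<'E'
from h import *
P=np.array([.5853,-.2715]); Y=-25
def pose(lipz,pitch,dx=-.010,yaw=Y):
    R=scoopR(yaw,pitch); d=scoopR(yaw,0).apply([1,0,0]); lip=np.array([*P,lipz])+d*dx; return tcp(lip-R.apply([.095,0,0]),yaw,pitch)
def show(a,ks,f):
    for k in ks:
        for q in k: b=f(*q); print(*[x.tolist() for x in rel(a,b)])
        a=b; print()
    return a
E
python3 - <<'E'
from pour import *
a=now()
a=show(a,[[(.225,8,-.01,-5),(.225,8,-.01,-10),(.225,8,-.01,-15),(.225,7,-.01,-20),(.225,6,-.01,-25)]],pose)
show(a,[[(.215,3),(.205,0),(.195,-4),(.185,-8),(.178,-12)],[(.172,-16),(.165,-20),(.16,-24),(.155,-28),(.15,-32)],[(.145,-36),(.14,-40),(.137,-44),(.135,-48),(.135,-48)]],pose)
E
```

```text
[2.1, 0.2, 3.7] [-2.0, -26.0, 6.0]
[4.6, 0.2, 8.0] [-4.0, -13.0, 7.0]
[7.1, 0.2, 12.4] [-6.0, -1.0, 8.0]
[9.8, 1.2, 16.6] [-13.0, 12.0, 9.0]
[12.5, 2.1, 20.8] [-20.0, 24.0, 11.0]

[1.1, 2.7, -0.6] [-2.0, 2.0, 5.0]
[2.2, 5.4, -1.3] [-4.0, 4.0, 11.0]
[3.7, 9.1, -2.1] [-9.0, 7.0, 16.0]
[5.1, 12.7, -3.0] [-14.0, 11.0, 22.0]
[6.6, 16.3, -3.8] [-21.0, 15.0, 27.0]

[1.5, 3.6, -0.8] [-8.0, 4.0, 2.0]
[2.9, 7.3, -1.7] [-17.0, 8.0, 5.0]
[4.4, 10.9, -2.5] [-26.0, 12.0, 8.0]
[5.9, 14.5, -3.4] [-35.0, 17.0, 11.0]
[7.3, 18.1, -4.2] [-44.0, 21.0, 15.0]

[1.5, 3.6, -0.8] [-10.0, 4.0, 1.0]
[2.9, 7.3, -1.7] [-21.0, 9.0, 3.0]
[4.4, 10.9, -2.5] [-32.0, 14.0, 3.0]
[5.9, 14.5, -3.4] [-42.0, 18.0, 4.0]
[5.9, 14.5, -3.4] [-42.0, 18.0, 4.0]
```

```bash
sed -i 's/from_euler("zy"/from_euler("ZY"/' h.py
python3 - <<'E'
from pour import *
a=now()
a=show(a,[[(.225,8,-.01,-5),(.225,8,-.01,-10),(.225,8,-.01,-15),(.225,7,-.01,-20),(.225,6,-.01,-25)]],pose)
show(a,[[(.215,3),(.205,0),(.195,-4),(.185,-8),(.178,-12)],[(.172,-16),(.165,-20),(.16,-24),(.155,-28),(.15,-32)],[(.145,-36),(.14,-40),(.137,-44),(.135,-48),(.135,-48)]],pose)
E
```

```text
[2.7, 0.2, 3.3] [-2.0, -25.0, 6.0]
[5.8, 0.2, 7.3] [-4.0, -11.0, 7.0]
[8.8, 0.2, 11.2] [-6.0, 3.0, 9.0]
[11.8, 1.1, 15.2] [-12.0, 16.0, 10.0]
[14.7, 2.1, 19.3] [-19.0, 29.0, 13.0]

[-0.0, 3.0, 0.0] [-3.0, -0.0, 5.0]
[-0.0, 6.0, 0.0] [-6.0, -0.0, 10.0]
[-0.0, 10.0, -0.0] [-12.0, -0.0, 15.0]
[-0.0, 14.0, 0.0] [-18.0, -0.0, 21.0]
[-0.0, 18.0, 0.0] [-26.0, -0.0, 25.0]

[0.0, 4.0, -0.0] [-10.0, 0.0, 1.0]
[-0.0, 8.0, 0.0] [-19.0, 0.0, 5.0]
[-0.0, 12.0, -0.0] [-30.0, 0.0, 7.0]
[0.0, 16.0, -0.0] [-41.0, 0.0, 10.0]
[0.0, 20.0, -0.0] [-51.0, 0.0, 13.0]

[0.0, 4.0, -0.0] [-12.0, -0.0, 1.0]
[0.0, 8.0, -0.0] [-24.0, 0.0, 2.0]
[0.0, 12.0, -0.0] [-36.0, 0.0, 2.0]
[0.0, 16.0, -0.0] [-48.0, 0.0, 3.0]
[0.0, 16.0, -0.0] [-48.0, 0.0, 3.0]
```

{"fn": "move_arm", "kwargs": {"rotation": [[2.7,0.2,3.3],[5.8,0.2,7.3],[8.8,0.2,11.2],[11.8,1.1,15.2],[14.7,2.1,19.3]], "delta_pos": [[-2,-18,6],[-4,-11,7],[-6,3,9],[-12,16,10],[-19,29,13]], "jaw": [0,0,0,0,0]}}

```text
clock: 16.2
tcp_pos: [0.4361, -0.2045, 0.314]
tool_rot: [0.181, 0.933, -0.058, 0.305]
contact_force: [0.5, -0.3, -2.5]
opening: 0.0163
gripper_force: 121.3
```

```bash
python3 eggs.py | grep -v "317\|309"
python3 - <<'E'
from pour import *
show(now(),[[(.220,6),(.215,3),(.205,0),(.195,-4),(.185,-8)]],pose)
E
```

```text
joints [-0.602 -0.082  2.116  0.273  0.503 -1.988] F [ 0.5 -0.3 -2.5] 16.2
zyx [-22.1  -5.8  -2.2] heel [ 0.4882 -0.2274  0.2118] tcp [ 0.4361 -0.2045  0.314 ]
px [ 86. 197.] 41 [100.  86.  67.] world [630. 463.  19.] scoop [-147.  694. -180.]
px [396. 231.] 98 [107.  92.  73.] world [ 528. -236.  236.] scoop [42.  8. 19.]
px [382. 240.] 100 [59. 35. 26.] world [ 511. -208.  235.] scoop [16. 26. 21.]
px [397. 244.] 79 [60. 37. 28.] world [ 503. -237.  235.] scoop [20. -3. 22.]
px [410. 251.] 30 [49. 30. 22.] world [ 489. -262.  237.] scoop [ 17. -32.  23.]
px [303. 303.] 321 [79. 65. 46.] world [373. -71.  47.] scoop [-189.  106. -146.]
[1.8, 0.2, 1.9] [-1.0, 3.0, 3.0]
[1.7, 3.2, 1.9] [-7.0, 3.0, 4.0]
[1.7, 6.2, 2.0] [-10.0, 3.0, 9.0]
[1.6, 10.2, 2.0] [-16.0, 3.0, 14.0]
[1.6, 14.2, 2.1] [-22.0, 2.0, 20.0]
```

{"fn": "move_arm", "kwargs": {"rotation": [[1.8,0.2,1.9],[1.7,3.2,1.9],[1.7,6.2,2],[1.6,10.2,2],[1.6,14.2,2.1]], "delta_pos": [[-1,3,3],[-7,3,4],[-10,3,9],[-16,3,14],[-22,2,20]], "jaw": [0,0,0,0,0]}}

```text
clock: 16.75
tcp_pos: [0.4644, -0.2145, 0.311]
tool_rot: [0.206, 0.96, -0.042, 0.185]
contact_force: [0.0, -0.7, -3.3]
opening: 0.0165
gripper_force: 121.1
```

Run:
```python
from pour import *
print(np.round(r.get_state()["joint_pos"],2))
show(now(),[[(.178,-12),(.172,-16),(.165,-20),(.16,-24),(.155,-28)],[(.15,-32),(.145,-36),(.14,-40),(.137,-44),(.135,-48)],[(.135,-52)]*1],pose)
```

```text
[-0.54  0.06  1.91  0.06  0.8  -1.72]
[-0.0, 3.9, 0.7] [-9.0, 1.0, 2.0]
[-0.0, 7.9, 0.7] [-18.0, 1.0, 4.0]
[-0.1, 11.9, 0.7] [-28.0, 1.0, 8.0]
[-0.1, 15.9, 0.7] [-38.0, 1.0, 10.0]
[-0.1, 19.9, 0.7] [-48.0, 1.0, 14.0]

[-0.0, 4.0, 0.0] [-11.0, 0.0, 1.0]
[0.0, 8.0, -0.0] [-23.0, 0.0, 2.0]
[0.0, 12.0, 0.0] [-35.0, 0.0, 4.0]
[0.0, 16.0, 0.0] [-47.0, 0.0, 6.0]
[0.0, 20.0, -0.0] [-59.0, 0.0, 7.0]

[-0.0, 4.0, 0.0] [-12.0, -0.0, -4.0]
```

{"fn": "move_arm", "kwargs": {"rotation": [[0,3.9,0.7],[0,7.9,0.7],[0,11.9,0.7],[0,15.9,0.7],[0,19.9,0.7]], "delta_pos": [[-9,1,2],[-18,1,4],[-28,1,8],[-38,1,10],[-48,1,14]], "jaw": [0,0,0,0,0]}}

```text
clock: 17.25
tcp_pos: [0.5106, -0.2343, 0.3163]
tool_rot: [0.216, 0.976, -0.004, 0.017]
contact_force: [0.6, 0.1, -1.7]
opening: 0.0167
gripper_force: 121.1
```

{"fn": "move_arm", "kwargs": {"rotation": [[0,4,0],[0,8,0],[0,12,0],[0,16,0],[0,20,0]], "delta_pos": [[-11,0,1],[-23,0,2],[-35,0,4],[-47,0,6],[-59,0,7]], "jaw": [0,0,0,0,0]}}

```text
clock: 17.75
tcp_pos: [0.5644, -0.2595, 0.3112]
tool_rot: [0.214, 0.964, 0.034, -0.153]
contact_force: [-0.5, -0.8, -1.4]
opening: 0.0169
gripper_force: 121.2
```

```bash
python3 eggs.py | grep -v "303"
python3 - <<'E'
from h import *
c=r.camera("top"); X=cloud(c); x=X[165:250,350:450]; m=(x[...,2]>.145)&(x[...,2]<.16); p=x[m][:,:2]
h=cv2.convexHull(p.astype(np.float32)); print("pan",cv2.minEnclosingCircle(h))
E
```

```text
joints [-0.498  0.592  1.158 -0.02   1.705 -1.632] F [-0.5 -0.8 -1.4] 17.75
zyx [-34.8  42.3  25.1] heel [ 0.5186 -0.2404  0.2053] tcp [ 0.5644 -0.2595  0.3112]
px [118.  44.] 28 [107.  85.  58.] world [1015.  402.   51.] scoop [235. 792.  31.]
px [119.  88.] 2870 [137. 134.  94.] world [882. 375.  94.] scoop [129. 711. -22.]
px [443.  80.] 283 [106.  93.  68.] world [ 933. -426.   46.] scoop [422.   5. 230.]
px [488.  73.] 142 [112. 104.  82.] world [ 969. -558.   23.] scoop [501. -92. 285.]
px [363.  86.] 129 [126. 113.  89.] world [ 901. -214.   72.] scoop [323. 186. 160.]
px [173.  88.] 16 [112. 108.  80.] world [906. 257.  44.] scoop [214. 615.  -9.]
px [288.  86.] 15 [148. 141. 123.] world [915. -31.  34.] scoop [310. 357.  86.]
px [216. 103.] 186 [138. 134.  95.] world [875. 153.   9.] scoop [251. 508. -13.]
px [178. 106.] 72 [132. 127.  90.] world [868. 250.   9.] scoop [219. 592. -50.]
px [191. 108.] 36 [137. 133.  95.] world [863. 214.   9.] scoop [225. 559. -43.]
px [ 30. 163.] 2121 [111. 115.  65.] world [740. 591.  78.] scoop [  -3.  834. -218.]
px [350. 134.] 173 [112. 
[... 178 characters left out ...]
 world [634. 470.  23.] scoop [   4.  692. -267.]
px [ 88. 197.] 22 [101.  87.  69.] world [629. 462.  15.] scoop [   9.  683. -271.]
px [381. 195.] 20 [46. 30. 21.] world [ 621. -237.  121.] scoop [124.  46.  12.]
px [388. 206.] 59 [60. 37. 27.] world [ 596. -253.  119.] scoop [115.  23.  -1.]
px [248. 216.] 23 [120.  97.  64.] world [581.  66.  50.] scoop [  66.  304. -157.]
px [294. 217.] 18 [105.  83.  52.] world [579. -41.  49.] scoop [  96.  206. -125.]
px [293. 294.] 248 [89. 74. 53.] world [410. -34.  47.] scoop [ -10.  134. -248.]
px [313. 307.] 150 [139. 119.  87.] world [366. -94.  47.] scoop [ -16.   73. -254.]
pan ((0.5860999822616577, -0.26420196890830994), 0.08009884506464005)
```

Run:
```python
from h import *
R,p=now(); 
b1=tcp([.47,-.20,.28],-23,-25); b2=tcp([.47,-.10,.25],-10,-5)
plan([(R,p+[0,0,.05]),b1,b2])
X=np.load("top0.npz")["X"].reshape(-1,3)
for y in np.arange(.36,.54,.02):
    k=(abs(X[:,1]-y)<.01)&(X[:,0]>.68)&(X[:,0]<.9); q=X[k]
    print("y",round(y,2),{h:np.round(q[(q[:,2]>h-.006)&(q[:,2]<h+.006)][:,0].min(),3) if ((q[:,2]>h-.006)&(q[:,2]<h+.006)&(q[:,0]>.7)).sum()>2 else None for h in(.02,.04,.06,.08)})
for x in np.arange(.5,.86,.04):
    k=(abs(X[:,0]-x)<.01)&(X[:,1]>.42)&(X[:,1]<.62); q=X[k]
    print("x",round(x,2),{h:np.round(q[(q[:,2]>h-.006)&(q[:,2]<h+.006)][:,1].min(),3) if ((q[:,2]>h-.006)&(q[:,2]<h+.006)).sum()>2 else None for h in(.02,.04,.06,.08)})
```

```text
rot [0.0, 0.0, 0.0] pos [15.0, -0.0, -48.0] dist 50 ang 0.0
rot [0.2, -23.0, -2.0] pos [113.0, 16.0, -2.0] dist 114 ang 23.1
rot [-3.4, -19.9, -12.6] pos [82.0, 84.0, 29.0] dist 121 ang 23.8
y 0.36 {0.02: None, 0.04: np.float64(0.68), 0.06: np.float64(0.685), 0.08: np.float64(0.776)}
y 0.38 {0.02: None, 0.04: np.float64(0.778), 0.06: np.float64(0.779), 0.08: np.float64(0.777)}
y 0.4 {0.02: None, 0.04: np.float64(0.778), 0.06: np.float64(0.778), 0.08: np.float64(0.775)}
y 0.42 {0.02: None, 0.04: np.float64(0.778), 0.06: np.float64(0.779), 0.08: np.float64(0.776)}
y 0.44 {0.02: None, 0.04: np.float64(0.777), 0.06: np.float64(0.779), 0.08: np.float64(0.777)}
y 0.46 {0.02: None, 0.04: np.float64(0.777), 0.06: np.float64(0.779), 0.08: np.float64(0.778)}
y 0.48 {0.02: None, 0.04: np.float64(0.78), 0.06: np.float64(0.78), 0.08: np.float64(0.683)}
y 0.5 {0.02: None, 0.04: None, 0.06: None, 0.08: np.float64(0.688)}
y 0.52 {0.02: np.float64(0.681), 0.04: np.float64(0.743), 0.06: np.float64(0.748), 0.08: np.float64(0.753)}
y 0.54 {0.02: np.float64(0.68), 0.04: np.float64(0.707), 0.06: np.float64(0.756), 0.08: np.float64(0.763)}
x 0.5 {0.02: None, 0.04: np.float64(0.617), 0.06: np.float64(0.615), 0.08: np.float64(0.618)}
x 0.54 {0.02: np.float64(0.619), 0.04: np.float64(0.612), 0.06: np.float64(0.613), 0.08: np.float64(0.614)}
x 0.58 {0.02: None, 0.04: None, 0.06: None, 0.08: np.float64(0.514)}
x 0.62 {0.02: np.float64(0.527), 0.04: np.float64(0.573), 0.06: None, 0.08: np.float64(0.495)}
x 0.66 {0.02: np.float64(0.519), 0.04: np.float64(0.555), 0.06: np.float64(0.592), 0.08: np.float64(0.485)}
x 0.7 {0.02: np.float64(0.525), 0.04: np.float64(0.542), 0.06: None, 0.08: np.float64(0.484)}
x 0.74 {0.02: np.float64(0.527), 0.04: np.float64(0.519), 0.06: None, 0.08: np.float64(0.485)}
x 0.78 {0.02: None, 0.04: np.float64(0.424), 0.06: np.float64(0.42), 0.08: np.float64(0.421)}
x 0.82 {0.02: None, 0.04: None, 0.06: None, 0.08: None}
```

Run:
```python
from h import *
for n in("top0","scene0"):
    X=np.load(n+".npz")["X"].reshape(-1,3)
    for y in (.25,.35,.40,.45,.475):
        k=(abs(X[:,1]-y)<.008)&(X[:,0]>.72)&(X[:,0]<.80); q=X[k]; q=q[q[:,2].argsort()]
        print(n,y,[(round(a,3),round(z,3)) for a,_,z in q[(q[:,2]>.004)&(q[:,2]<.09)][::max(1,len(q)//25)][:14]], "max floor x",np.round(q[q[:,2]<.006][:,0].max() if (q[:,2]<.006).any() else 0,3))
```

```text
top0 0.25 [(np.float64(0.731), np.float64(0.004))] max floor x 0.8
top0 0.35 [(np.float64(0.743), np.float64(0.004)), (np.float64(0.778), np.float64(0.045)), (np.float64(0.778), np.float64(0.054)), (np.float64(0.779), np.float64(0.065)), (np.float64(0.776), np.float64(0.084)), (np.float64(0.791), np.float64(0.089)), (np.float64(0.784), np.float64(0.09))] max floor x 0.788
top0 0.4 [(np.float64(0.722), np.float64(0.004)), (np.float64(0.779), np.float64(0.049)), (np.float64(0.781), np.float64(0.059)), (np.float64(0.776), np.float64(0.082)), (np.float64(0.776), np.float64(0.09))] max floor x 0.789
top0 0.45 [(np.float64(0.756), np.float64(0.004)), (np.float64(0.777), np.float64(0.046)), (np.float64(0.78), np.float64(0.055)), (np.float64(0.782), np.float64(0.062)), (np.float64(0.78), np.float64(0.084)), (np.float64(0.786), np.float64(0.089))] max floor x 0.79
top0 0.475 [(np.float64(0.74), np.float64(0.004)), (np.float64(0.783), np.float64(0.053)), (np.float64(0.783), np.float64(0.06)), (np.float64(0.78), np.float64(0.084)), (np.float64(0.791), np.float64(0.089))] max floor x 0.79
scene0
[... 1988 characters left out ...]
.float64(0.052)), (np.float64(0.784), np.float64(0.055)), (np.float64(0.779), np.float64(0.06))] max floor x 0.797
scene0 0.475 [(np.float64(0.738), np.float64(0.004)), (np.float64(0.757), np.float64(0.005)), (np.float64(0.74), np.float64(0.007)), (np.float64(0.793), np.float64(0.022)), (np.float64(0.786), np.float64(0.03)), (np.float64(0.788), np.float64(0.033)), (np.float64(0.788), np.float64(0.041)), (np.float64(0.789), np.float64(0.047)), (np.float64(0.782), np.float64(0.048)), (np.float64(0.783), np.float64(0.053)), (np.float64(0.786), np.float64(0.056)), (np.float64(0.786), np.float64(0.06)), (np.float64(0.792), np.float64(0.064)), (np.float64(0.78), np.float64(0.066))] max floor x 0.8
```

{"fn": "move_arm", "kwargs": {"rotation": [[0,0,0],[0,0,0],[0,0,0]], "delta_pos": [[8,0,-24],[15,0,-48],[15,0,-48]], "jaw": [0,0,0]}}

```text
clock: 18.15
tcp_pos: [0.5647, -0.2598, 0.3653]
tool_rot: [0.214, 0.965, 0.032, -0.148]
contact_force: [-0.1, -0.1, -1.4]
opening: 0.0167
gripper_force: 121.2
```

{"fn": "move_arm", "kwargs": {"rotation": [[0,-5,0],[0,-10,-1],[0,-15,-1],[0,-20,-2],[0,-23,-2]], "delta_pos": [[24,3,0],[48,6,-1],[72,9,-1],[96,12,-2],[113,16,-2]], "jaw": [0,0,0,0,0]}}

```text
clock: 18.65
tcp_pos: [0.4723, -0.1987, 0.3982]
tool_rot: [0.2, 0.979, -0.009, 0.047]
contact_force: [0.2, -1.3, -2.2]
opening: 0.0166
gripper_force: 121.2
```

```bash
python3 - <<'E'
from h import *
c=r.camera("top"); X=cloud(c); im=c["image"].astype(int)
print(im[300,400],np.load("top0.npz")["img"][300,400])
w=(slice(165,250),slice(355,445)); x=X[w]; m=((x[...,2]>.108)&(x[...,2]<.135)&(np.hypot(x[...,0]-.5853,x[...,1]+.2715)<.058)).astype(np.uint8)
n,l,st,ce=cv2.connectedComponentsWithStats(m)
for i in range(1,n):
    if st[i,4]>10: print(st[i],np.round(x[l==i].mean(0)*1e3),im[w][l==i].mean(0).round())
p=x[(x[...,2]>.147)&(x[...,2]<.16)][:,:2]; print("pan",cv2.minEnclosingCircle(p.astype(np.float32)),len(p))
E
python3 eggs.py | grep -E "joints|zyx|px .([ 7-9]|1[0-9][0-9]|4|3[89])" | head -40
```

```text
[70 72 80] [116 111 105]
[ 36  21  24  12 160] [ 631. -287.  116.] [78. 65. 54.]
[20 27 12 10 93] [ 618. -237.  117.] [60. 39. 31.]
[ 50  34  12  12 113] [ 600. -305.  117.] [44. 30. 26.]
[ 25  38  13  10 112] [ 593. -248.  117.] [58. 39. 31.]
pan ((0.588198184967041, -0.27082839608192444), 0.08013924211263657) 304
joints [-0.493  0.115  1.589  0.011  1.34  -1.664] F [ 1.  -0.1  0.5] 18.7
zyx [-25.   22.3  10.2] heel [ 0.4676 -0.1979  0.2825] tcp [ 0.4711 -0.1975  0.3993]
px [106.  94.] 15 [129. 125.  88.] world [868. 405.  94.] scoop [ 198.  711. -119.]
px [397. 188.] 73 [110.  95.  75.] world [ 638. -276.  117.] scoop [240.  -5. -72.]
px [411. 191.] 20 [54. 35. 29.] world [ 631. -307.  120.] scoop [242. -36. -68.]
px [ 87. 197.] 34 [102.  87.  69.] world [628. 464.  17.] scoop [  10.  672. -288.]
px [381. 196.] 75 [63. 40. 30.] world [ 619. -237.  119.] scoop [208.  23. -85.]
px [412. 204.] 24 [52. 33. 26.] world [ 601. -308.  120.] scoop [218. -50. -80.]
px [387. 207.] 77 [61. 38. 28.] world [ 594. -250.  119.] scoop [191.   1. -93.]
```

Five eggs are in the pan (centres near x 594–638, y −237 to −307 mm) and the pan hasn't shifted. For the stray egg at about (0.63, 0.465), I'll use the lip to drag it back to x ≈ 0.5, then scoop it against the bin's outside wall.

```bash
cat > lip.py <<'E'
from h import *
def lp(lip,yaw,pitch):
    R=scoopR(yaw,pitch); return tcp(np.array(lip)-R.apply([.095,0,0]),yaw,pitch)
E
python3 - <<'E'
from lip import *
W=[tcp([.46,-.02,.26],-10,-25),tcp([.48,.16,.25],0,-30),tcp([.54,.33,.24],0,-40),lp([.685,.426,.10],0,-50),lp([.685,.426,.008],0,-50)]
for w in W: print(w[1].round(3))
plan(W)
E
```

```text
[ 0.465 -0.019  0.377]
[0.494 0.162 0.366]
[0.574 0.332 0.352]
[0.677 0.428 0.277]
[0.677 0.428 0.185]
rot [-1.1, 0.4, -13.0] pos [79.0, 162.0, 15.0] dist 181 ang 13.1
rot [-0.4, 5.0, -10.0] pos [3.0, 183.0, 11.0] dist 183 ang 11.2
rot [0.0, 10.0, 0.0] pos [-80.0, 170.0, 14.0] dist 188 ang 10.0
rot [0.0, 10.0, 0.0] pos [-114.0, 96.0, 56.0] dist 159 ang 10.0
rot [0.0, 0.0, 0.0] pos [-31.0, 0.0, 86.0] dist 91 ang 0.0
```

{"fn": "move_arm", "kwargs": {"rotation": [[-1.1,0.4,-13],[-1.1,0.4,-13],[-1.1,0.4,-13],[-1.1,0.4,-13],[-1.1,0.4,-13]], "delta_pos": [[79,162,15],[79,162,15],[79,162,15],[79,162,15],[79,162,15]], "jaw": [0,0,0,0,0]}}

```text
clock: 19.25
tcp_pos: [0.4661, -0.0175, 0.3751]
tool_rot: [0.086, 0.995, -0.003, 0.041]
contact_force: [0.2, -0.5, -2.5]
opening: 0.0169
gripper_force: 121.0
```

{"fn": "move_arm", "kwargs": {"rotation": [[-0.4,5,-10],[-0.4,5,-10],[-0.4,5,-10],[-0.4,5,-10],[-0.4,5,-10]], "delta_pos": [[3,183,11],[3,183,11],[3,183,11],[3,183,11],[3,183,11]], "jaw": [0,0,0,0,0]}}

```text
clock: 19.75
tcp_pos: [0.497, 0.1628, 0.3638]
tool_rot: [-0.001, 1.0, 0.001, -0.003]
contact_force: [-0.1, -1.5, -2.8]
opening: 0.0165
gripper_force: 121.2
```

{"fn": "move_arm", "kwargs": {"rotation": [[0,10,0],[0,10,0],[0,10,0],[0,10,0],[0,10,0]], "delta_pos": [[-80,170,14],[-80,170,14],[-80,170,14],[-80,170,14],[-80,170,14]], "jaw": [0,0,0,0,0]}}

```text
clock: 20.25
tcp_pos: [0.5781, 0.3322, 0.3479]
tool_rot: [-0.0, 0.996, 0.0, -0.09]
contact_force: [0.3, -0.3, -2.7]
opening: 0.0167
gripper_force: 121.0
```

{"fn": "move_arm", "kwargs": {"rotation": [[0,10,0],[0,10,0],[0,10,0],[0,10,0],[0,10,0]], "delta_pos": [[-114,96,56],[-114,96,56],[-114,96,56],[-114,96,56],[-114,96,56]], "jaw": [0,0,0,0,0]}}

```text
clock: 20.75
tcp_pos: [0.6809, 0.4254, 0.2673]
tool_rot: [0.001, 0.984, -0.001, -0.179]
contact_force: [-0.2, -0.1, -3.9]
opening: 0.0171
gripper_force: 121.0
```

```bash
cat > stray.py <<'E'
from h import *
s=r.get_state(); print("joints",np.round(s["joint_pos"],2),"F",np.round(s["contact_force"],1),s["clock"])
a=now(); S=a[0]*GR.inv(); o=a[1]-S.apply(GP); print("ZYX",S.as_euler("ZYX",degrees=True).round(1),"heel",o.round(4),"lip",(o+S.apply([.095,0,0])).round(4))
d={n:np.load(n+"0.npz") for n in("top","scene")}
for n in("top","scene"):
    c=r.camera(n); X=cloud(c); im=c["image"].astype(int)
    m=((X[...,2]>.006)&(X[...,2]<.035)&(X[...,0]>.35)&(X[...,0]<.78)&(X[...,1]>.362)&(X[...,1]<.60)&(np.abs(X-d[n]["X"]).max(2)>.008)&(im[...,0]-im[...,2]>14)).astype(np.uint8)
    k,l,st,ce=cv2.connectedComponentsWithStats(m)
    for i in range(1,k):
        if st[i,4]>6: q=X[l==i]; print(n,"blob",ce[i].round(),st[i,4],im[l==i].mean(0).round(),q.mean(0).round(3),q.min(0).round(3),q.max(0).round(3))
E
python3 stray.py
python3 - <<'E'
from lip import *
plan([lp([.685,.426,.008],0,-50)])
E
```

```text
joints [ 0.45  1.11  0.31  0.17  2.04 -1.06] F [-0.2 -0.1 -3.9] 20.75
ZYX [-0.3 50.6 -0.3] heel [0.6265 0.4232 0.1638] lip [0.6868 0.4228 0.0903]
scene blob [173. 188.] 42 [126. 100.  67.] [0.631 0.464 0.019] [0.617 0.454 0.007] [0.65  0.477 0.028]
rot [0.0, -0.3, -0.1] pos [-28.0, 4.0, 85.0] dist 90 ang 0.3
```

{"fn": "move_arm", "kwargs": {"rotation": [[0,0,0],[0,0,0],[0,0,0],[0,0,0],[0,0,0]], "delta_pos": [[-7,4,22],[-14,4,44],[-21,4,62],[-25,4,77],[-25,4,77]], "jaw": [0,0,0,0,0]}}

```text
clock: 21.35
tcp_pos: [0.6759, 0.4282, 0.1959]
tool_rot: [0.001, 0.984, 0.0, -0.175]
contact_force: [-0.3, 0.2, -2.1]
opening: 0.0169
gripper_force: 121.1
```

```bash
python3 stray.py
python3 - <<'E'
from lip import *
a=now(); 
for b in (lp([.68,.427,.008],0,-50),lp([.56,.427,.008],0,-50),lp([.51,.427,.008],0,-50)): print(*[x.tolist() for x in rel(a,b)])
E
```

```text
joints [ 0.46  1.1   0.49  0.16  1.86 -1.09] F [-0.3  0.2 -2.1] 21.35
ZYX [-0.1 50.2  0. ] heel [0.6223 0.4263 0.092 ] lip [0.6831 0.4262 0.019 ]
scene blob [173. 189.] 45 [119.  95.  64.] [0.63  0.464 0.019] [0.617 0.455 0.009] [0.645 0.478 0.028]
[0.1, -0.0, -0.1] [-0.0, 0.0, 14.0]
[0.1, -0.0, -0.1] [112.0, -0.0, 55.0]
[0.1, -0.0, -0.1] [159.0, -0.0, 72.0]
```

{"fn": "move_arm", "kwargs": {"rotation": [[0,0,0],[0,0,0],[0,0,0],[0,0,0],[0,0,0]], "delta_pos": [[-1,0,7],[-0.5,0,14],[8.8,0,17.4],[18,0,20.8],[27.5,0,24.3]], "jaw": [0,0,0,0,0]}}

```text
clock: 21.95
tcp_pos: [0.6416, 0.4297, 0.1819]
tool_rot: [0.001, 0.985, 0.0, -0.175]
contact_force: [-0.4, -0.0, -2.3]
opening: 0.0168
gripper_force: 121.4
```

{"fn": "move_arm", "kwargs": {"rotation": [[0,0,0],[0,0,0],[0,0,0],[0,0,0],[0,0,0]], "delta_pos": [[9.3,0,3.4],[18.6,0,6.8],[28,0,10.3],[37.3,0,13.7],[46.6,0,17.1]], "jaw": [0,0,0,0,0]}}

```text
clock: 22.45
tcp_pos: [0.5919, 0.4298, 0.1821]
tool_rot: [0.001, 0.985, 0.0, -0.175]
contact_force: [0.7, -0.4, -2.0]
opening: 0.0166
gripper_force: 121.4
```

```bash
python3 stray.py
```

```text
joints [ 0.51  0.91  0.9   0.17  1.64 -1.08] F [ 0.7 -0.4 -2. ] 22.45
ZYX [-0.  50.1  0.1] heel [0.5384 0.4279 0.0781] lip [0.5993 0.4279 0.0052]
scene blob [159. 196.] 50 [113.  90.  61.] [0.566 0.461 0.019] [0.552 0.45  0.007] [0.593 0.475 0.029]
```

{"fn": "move_arm", "kwargs": {"rotation": [[0,0,0],[0,0,0],[0,0,0],[0,0,0],[0,0,0]], "delta_pos": [[9.3,0,3.2],[18.6,0,6.5],[28,0,10],[37.3,0,13.3],[46.6,0,16.7]], "jaw": [0,0,0,0,0]}}

```text
clock: 23.05
tcp_pos: [0.543, 0.4299, 0.1824]
tool_rot: [0.001, 0.985, 0.001, -0.175]
contact_force: [-0.0, 0.1, -2.0]
opening: 0.0168
gripper_force: 121.3
```

{"fn": "move_arm", "kwargs": {"rotation": [[0,0,0],[0,0,0],[0,0,0],[0,0,0],[0,0,0]], "delta_pos": [[8,0,2.8],[14,0,5],[18,0,6.4],[20,0,7.2],[20,0,7.2]], "jaw": [0,0,0,0,0]}}

```text
clock: 23.55
tcp_pos: [0.5218, 0.43, 0.1826]
tool_rot: [0.001, 0.985, 0.0, -0.175]
contact_force: [0.7, -0.6, -2.3]
opening: 0.0168
gripper_force: 121.3
```

{"fn": "move_arm", "kwargs": {"rotation": [[0,0,0],[0,0,0],[0,0,0],[0,0,0],[0,0,0]], "delta_pos": [[-10,0,-14],[-20,0,-40],[-25,0,-75],[-25,0,-110],[-25,0,-110]], "jaw": [0,0,0,0,0]}}

```text
clock: 24.05
tcp_pos: [0.5856, 0.4299, 0.2818]
tool_rot: [0.001, 0.985, 0.002, -0.172]
contact_force: [0.8, -0.3, -1.5]
opening: 0.0165
gripper_force: 121.3
```

```bash
python3 stray.py
python3 - <<'E'
from h import *
X=np.load("top0.npz")["X"].reshape(-1,3); k=(X[:,0]>.36)&(X[:,0]<.58)&(X[:,1]>.40)&(X[:,1]<.72)&(X[:,2]>.02); q=X[k]
for x in np.arange(.38,.58,.03):
    p=q[abs(q[:,0]-x)<.015]; 
    if len(p): print(round(x,2),"ymin",p[:,1].min().round(3),"zmax",p[:,2].max().round(3),len(p))
E
```

```text
joints [ 0.51  0.83  0.82  0.18  1.79 -1.04] F [ 0.8 -0.3 -1.5] 24.05
ZYX [ 0.1 49.8  0.4] heel [0.5328 0.4285 0.1775] lip [0.5941 0.4287 0.105 ]
scene blob [146. 198.] 42 [136. 109.  73.] [0.532 0.485 0.02 ] [0.522 0.474 0.011] [0.546 0.5   0.03 ]
0.38 ymin 0.629 zmax 0.067 124
0.41 ymin 0.626 zmax 0.083 150
0.44 ymin 0.623 zmax 0.092 185
0.47 ymin 0.616 zmax 0.094 236
0.5 ymin 0.614 zmax 0.096 251
0.53 ymin 0.611 zmax 0.096 270
0.56 ymin 0.615 zmax 0.095 20
```

Run:
```python
from lip import *
W=[lp([.56,.43,.13],-35,-35),lp([.52,.45,.13],-70,-25),lp([.508,.513,.11],-90,-25),lp([.508,.513,.014],-90,-25)]
for w in W: print(w[1].round(3))
plan(W)
```

```text
[0.517 0.462 0.299]
[0.494 0.528 0.287]
[0.51  0.595 0.267]
[0.51  0.595 0.171]
rot [-7.6, -14.7, 34.1] pos [70.0, 32.0, 2.0] dist 77 ang 37.9
rot [0.0, -9.7, 35.0] pos [56.0, 40.0, 17.0] dist 71 ang 36.3
rot [1.7, 0.0, 19.9] pos [59.0, 38.0, 15.0] dist 72 ang 20.0
rot [0.0, 0.0, 0.0] pos [8.0, 0.0, 96.0] dist 96 ang 0.0
```

{"fn": "move_arm", "kwargs": {"rotation": [[-7.6,-14.7,34.1],[-7.6,-14.7,34.1],[-7.6,-14.7,34.1],[-7.6,-14.7,34.1],[-7.6,-14.7,34.1]], "delta_pos": [[70,32,2],[70,32,2],[70,32,2],[70,32,2],[70,32,2]], "jaw": [0,0,0,0,0]}}

```text
clock: 24.65
tcp_pos: [0.5153, 0.4619, 0.2982]
tool_rot: [0.302, 0.952, 0.013, -0.041]
contact_force: [-0.0, 0.5, -1.6]
opening: 0.0166
gripper_force: 121.2
```

{"fn": "move_arm", "kwargs": {"rotation": [[0,-9.7,35],[0,-9.7,35],[0,-9.7,35],[0,-9.7,35],[0,-9.7,35]], "delta_pos": [[56,40,17],[56,40,17],[56,40,17],[56,40,17],[56,40,17]], "jaw": [0,0,0,0,0]}}

```text
clock: 25.15
tcp_pos: [0.4913, 0.5278, 0.2851]
tool_rot: [0.574, 0.818, -0.027, 0.036]
contact_force: [0.6, -0.1, -3.3]
opening: 0.0166
gripper_force: 121.2
```

{"fn": "move_arm", "kwargs": {"rotation": [[1.7,0,19.9],[1.7,0,19.9],[1.7,0,19.9],[1.7,0,19.9],[1.7,0,19.9]], "delta_pos": [[59,38,15],[59,38,15],[59,38,15],[59,38,15],[59,38,15]], "jaw": [0,0,0,0,0]}}

```text
clock: 25.65
tcp_pos: [0.5083, 0.5942, 0.2663]
tool_rot: [0.705, 0.708, -0.031, 0.031]
contact_force: [0.0, 0.4, -1.7]
opening: 0.0166
gripper_force: 121.1
```

```bash
python3 stray.py
python3 - <<'E'
from lip import *
plan([lp([.508,.513,.014],-90,-25)])
E
```

```text
joints [ 0.82  0.84  0.8  -0.06  1.56  0.82] F [ 0.   0.4 -1.7] 25.65
ZYX [-89.8  24.9  -0. ] heel [0.5063 0.5984 0.1495] lip [0.5066 0.5122 0.1094]
top blob [ 75. 236.] 97 [104.  90.  71.] [0.534 0.488 0.02 ] [0.522 0.476 0.01 ] [0.547 0.504 0.029]
rot [0.1, -0.0, 0.2] pos [9.0, 1.0, 96.0] dist 96 ang 0.2
```

{"fn": "move_arm", "kwargs": {"rotation": [[0,0,0],[0,0,0],[0,0,0],[0,0,0],[0,0,0]], "delta_pos": [[3,1,30],[6,1,60],[9,1,80],[11,1,98],[11,1,98]], "jaw": [0,0,0,0,0]}}

```text
clock: 26.25
tcp_pos: [0.5092, 0.5961, 0.1661]
tool_rot: [0.705, 0.707, -0.032, 0.031]
contact_force: [0.4, 0.0, -3.3]
opening: 0.017
gripper_force: 121.0
```

```bash
python3 stray.py
python3 - <<'E'
from lip import *
from pour import show
f=lambda y,z,p: lp([.508,y,z],-90,p)
show(now(),[[(.512,.006,-25),(.503,.005,-25),(.496,.005,-23),(.489,.005,-20),(.482,.005,-17)],[(.475,.005,-14),(.468,.005,-11),(.461,.005,-8),(.454,.005,-6),(.447,.005,-5)],[(.438,.005,-4),(.429,.005,-4),(.42,.005,-4),(.411,.005,-4),(.403,.005,-4)]],f)
E
```

```text
joints [ 0.82  0.91  0.91 -0.06  1.39  0.83] F [ 0.4  0.  -3.3] 26.25
ZYX [-89.9  24.8  -0.1] heel [0.5069 0.6001 0.0492] lip [0.5071 0.5139 0.0093]
top blob [ 74. 236.] 97 [104.  90.  72.] [0.534 0.488 0.02 ] [0.522 0.475 0.01 ] [0.547 0.502 0.029]
scene blob [135. 191.] 84 [216. 207. 192.] [0.539 0.545 0.027] [0.518 0.522 0.016] [0.556 0.574 0.035]
[0.1, -0.1, 0.1] [-3.0, -0.0, 7.0]
[0.1, -0.1, 0.1] [-12.0, -0.0, 9.0]
[0.1, -2.1, 0.1] [-13.0, -0.0, 12.0]
[0.1, -5.1, 0.1] [-12.0, -0.0, 17.0]
[0.1, -8.1, 0.1] [-10.0, -0.0, 22.0]

[0.0, -3.0, 0.0] [2.0, 0.0, 5.0]
[0.0, -6.0, 0.0] [3.0, 0.0, 11.0]
[0.0, -9.0, 0.0] [4.0, 0.0, 17.0]
[0.0, -11.0, -0.0] [3.0, -0.0, 22.0]
[0.0, -12.0, 0.0] [-2.0, -0.0, 26.0]

[0.0, -1.0, 0.0] [-5.0, -0.0, 5.0]
[0.0, -1.0, 0.0] [-13.0, -0.0, 9.0]
[0.0, -1.0, 0.0] [-22.0, -0.0, 13.0]
[0.0, -1.0, 0.0] [-30.0, -0.0, 16.0]
[0.0, -1.0, 0.0] [-37.0, -0.0, 20.0]
```

{"fn": "move_arm", "kwargs": {"rotation": [[0,0,0],[0,0,0],[0,-2,0],[0,-5,0],[0,-8,0]], "delta_pos": [[-3,0,7],[-12,0,9],[-13,0,12.5],[-12,0,18],[-10,0,23]], "jaw": [0,0,0,0,0]}}

```text
clock: 26.85
tcp_pos: [0.5104, 0.5849, 0.1481]
tool_rot: [0.702, 0.703, -0.079, 0.081]
contact_force: [1.1, -0.4, -2.6]
opening: 0.0164
gripper_force: 121.2
```

{"fn": "move_arm", "kwargs": {"rotation": [[0,-3,0],[0,-6,0],[0,-9,0],[0,-11,0],[0,-12,0]], "delta_pos": [[2,0,5],[3,0,11],[4,0,17],[3,0,22],[-2,0,26]], "jaw": [0,0,0,0,0]}}

```text
clock: 27.35
tcp_pos: [0.5099, 0.5779, 0.1223]
tool_rot: [0.689, 0.691, -0.152, 0.154]
contact_force: [-2.0, 3.0, 3.9]
opening: 0.0167
gripper_force: 122.3
```

```bash
python3 stray.py
python3 - <<'E'
from lip import *
from pour import show
f=lambda y,z,p: lp([.508,y,z],-90,p)
show(now(),[[(.438,.003,-4),(.429,.002,-4),(.42,.002,-4),(.411,.002,-4),(.403,.002,-4)],[(.396,.002,-4),(.39,.002,-4),(.384,.002,-4),(.378,.002,-4),(.372,.002,-4)]],f)
E
```

```text
joints [ 0.87  1.09  0.71 -0.28  1.68  0.89] F [-2.   3.   3.9] 27.35
ZYX [-89.8   5.    0.1] heel [0.5082 0.542  0.011 ] lip [0.5086 0.4474 0.0027]
top blob [ 96. 226.] 91 [105.  91.  72.] [0.559 0.438 0.019] [0.547 0.429 0.008] [0.572 0.451 0.027]
scene blob [164. 198.] 43 [210. 180. 128.] [0.56  0.432 0.02 ] [0.546 0.414 0.006] [0.594 0.48  0.028]
scene blob [152. 201.] 14 [193. 185. 171.] [0.542 0.47  0.008] [0.522 0.445 0.006] [0.556 0.489 0.01 ]
[0.1, -1.0, 0.1] [-5.0, -0.0, 5.0]
[0.1, -1.0, 0.1] [-12.0, -0.0, 9.0]
[0.1, -1.0, 0.1] [-21.0, -0.0, 13.0]
[0.1, -1.0, 0.1] [-29.0, -0.0, 17.0]
[0.1, -1.0, 0.1] [-36.0, -0.0, 20.0]

[0.0, 0.0, 0.0] [-6.0, -0.0, 3.0]
[0.0, 0.0, 0.0] [-12.0, -0.0, 6.0]
[0.0, 0.0, 0.0] [-17.0, -0.0, 8.0]
[0.0, 0.0, 0.0] [-22.0, -0.0, 11.0]
[0.0, 0.0, 0.0] [-28.0, -0.0, 14.0]
```

{"fn": "move_arm", "kwargs": {"rotation": [[0,0,0],[0,0,0]], "delta_pos": [[9,0,-5],[9,0,-5]], "jaw": [0,0]}}

```text
clock: 27.65
tcp_pos: [0.51, 0.5879, 0.123]
tool_rot: [0.69, 0.691, -0.152, 0.153]
contact_force: [-0.3, 0.6, -0.6]
opening: 0.0169
gripper_force: 121.4
```

```bash
python3 stray.py;python3 stray.py|grep top
python3 - <<'E'
from h import *
X=np.load("scene0.npz")["X"].reshape(-1,3); Y=np.load("top0.npz")["X"].reshape(-1,3)
for A in (X,Y):
  q=A[(A[:,2]>.012)&(A[:,2]<.10)&(A[:,1]>.45)&(A[:,1]<.6)&(A[:,0]>.53)&(A[:,0]<.64)]
  for x in (.56,.57,.58,.59,.60,.61):
    p=q[abs(q[:,0]-x)<.005]
    print(x,[ (h,p[abs(p[:,2]-h)<.01][:,1].min().round(3)) for h in (.02,.04,.06,.08) if (abs(p[:,2]-h)<.01).any()])
E
```

```text
joints [ 0.88  1.11  0.66 -0.28  1.7   0.89] F [-0.3  0.6 -0.6] 27.65
ZYX [-89.9   5.1   0.1] heel [0.5082 0.5522 0.0117] lip [0.5085 0.4575 0.0032]
top blob [100. 224.] 92 [106.  93.  74.] [0.563 0.428 0.019] [0.549 0.418 0.011] [0.577 0.441 0.027]
scene blob [152. 197.] 15 [168. 159. 145.] [0.553 0.483 0.015] [0.538 0.471 0.008] [0.559 0.494 0.028]
scene blob [166. 198.] 33 [219. 190. 134.] [0.562 0.426 0.021] [0.553 0.415 0.009] [0.576 0.436 0.029]
top blob [ 99. 224.] 91 [107.  93.  74.] [0.563 0.429 0.019] [0.55  0.419 0.01 ] [0.577 0.44  0.027]
0.56 []
0.57 []
0.58 [(0.08, np.float64(0.547))]
0.59 [(0.06, np.float64(0.54)), (0.08, np.float64(0.514))]
0.6 [(0.04, np.float64(0.545)), (0.06, np.float64(0.525)), (0.08, np.float64(0.505))]
0.61 [(0.02, np.float64(0.528)), (0.04, np.float64(0.521)), (0.06, np.float64(0.513)), (0.08, np.float64(0.503))]
0.56 []
0.57 []
0.58 [(0.08, np.float64(0.521))]
0.59 [(0.08, np.float64(0.51))]
0.6 [(0.04, np.float64(0.55)), (0.06, np.float64(0.54)), (0.08, np.float64(0.503))]
0.61 [(0.02, np.float64(0.548)), (0.04, np.float64(0.55)), (0.08, np.float64(0.498))]
```

Run:
```python
from lip import *
from pour import show
f=lambda x,y,z,yaw,p: lp([x,y,z],yaw,p)
show(now(),[[(.508,.455,.012,-90,-8),(.508,.453,.014,-90,-12),(.508,.452,.014,-90,-16),(.515,.452,.014,-91,-20),(.525,.452,.012,-92,-20)],
[(.535,.452,.01,-94,-20),(.545,.452,.006,-95,-20),(.545,.448,.004,-95,-20),(.546,.442,.004,-95,-20),(.547,.436,.004,-95,-20)],
[(.548,.429,.004,-95,-20),(.549,.422,.004,-95,-19),(.55,.415,.004,-95,-18),(.551,.408,.004,-95,-17),(.552,.401,.004,-95,-16)]],f)
```

```text
[0.1, 3.0, 0.1] [-14.0, -0.0, -10.0]
[0.1, 7.0, 0.1] [-28.0, -0.0, -15.0]
[0.1, 11.0, 0.1] [-41.0, -0.0, -18.0]
[0.4, 15.0, 1.0] [-53.0, 8.0, -20.0]
[0.7, 15.0, 2.0] [-53.0, 20.0, -18.0]

[0.3, 0.0, 2.0] [1.0, 13.0, 2.0]
[0.5, 0.0, 3.0] [1.0, 25.0, 6.0]
[0.5, 0.0, 3.0] [-2.0, 25.0, 8.0]
[0.5, 0.0, 3.0] [-8.0, 26.0, 10.0]
[0.5, 0.0, 3.0] [-14.0, 28.0, 11.0]

[0.0, 0.0, 0.0] [-7.0, 2.0, 1.0]
[0.0, -1.0, 0.0] [-11.0, 3.0, 4.0]
[-0.0, -2.0, 0.0] [-15.0, 5.0, 6.0]
[0.0, -3.0, 0.0] [-19.0, 6.0, 9.0]
[-0.0, -4.0, 0.0] [-23.0, 8.0, 11.0]
```

{"fn": "move_arm", "kwargs": {"rotation": [[0,3,0],[0,7,0],[0,11,0],[0.4,15,1],[0.7,15,2]], "delta_pos": [[-14,0,-10],[-28,0,-15],[-41,0,-18],[-53,8,-20],[-53,20,-18]], "jaw": [0,0,0,0,0]}}

```text
clock: 28.35
tcp_pos: [0.5309, 0.5453, 0.1642]
tool_rot: [0.717, 0.691, -0.061, 0.06]
contact_force: [-0.4, 0.0, -1.9]
opening: 0.0168
gripper_force: 121.5
```

{"fn": "move_arm", "kwargs": {"rotation": [[0.3,0,2],[0.5,0,3],[0.5,0,3],[0.5,0,3],[0.5,0,3]], "delta_pos": [[1,13,2],[1,25,6],[-2,25,8],[-8,26,10],[-14,28,11]], "jaw": [0,0,0,0,0]}}

```text
clock: 28.85
tcp_pos: [0.5572, 0.53, 0.1532]
tool_rot: [0.734, 0.673, -0.064, 0.059]
contact_force: [0.4, -0.1, -2.4]
opening: 0.0162
gripper_force: 121.6
```

```bash
python3 stray.py
python3 - <<'E'
from lip import *
from pour import show
f=lambda x,y,z,yaw,p: lp([x,y,z],yaw,p)
show(now(),[
[(.548,.429,.004,-95,-20),(.549,.422,.004,-95,-19),(.55,.415,.004,-95,-18),(.551,.408,.004,-95,-17),(.552,.401,.004,-95,-16)]],f)
E
```

```text
joints [ 0.74  0.92  0.92 -0.12  1.43  0.85] F [ 0.4 -0.1 -2.4] 28.85
ZYX [-95.  20.   0.] heel [0.5548 0.5243 0.0364] lip [0.5471 0.4354 0.0039]
top blob [103. 223.] 95 [106.  92.  74.] [0.565 0.421 0.019] [0.552 0.411 0.007] [0.579 0.433 0.027]
scene blob [157. 194.] 307 [218. 209. 191.] [0.568 0.472 0.022] [0.527 0.409 0.006] [0.603 0.523 0.035]
[0.0, -0.0, -0.1] [-6.0, 1.0, 1.0]
[0.0, -1.0, -0.1] [-10.0, 3.0, 4.0]
[0.0, -2.0, -0.1] [-14.0, 4.0, 6.0]
[0.0, -3.0, -0.1] [-18.0, 6.0, 9.0]
[0.0, -4.0, -0.1] [-22.0, 8.0, 11.0]
```

{"fn": "move_arm", "kwargs": {"rotation": [[0,0,0],[0,-1,0],[0,-2,0],[0,-3,0],[0,-4,0]], "delta_pos": [[-6,1,1],[-10,3,4],[-14,4,6],[-18,6,9],[-22,8,11]], "jaw": [0,0,0,0,0]}}

```text
clock: 29.45
tcp_pos: [0.5634, 0.5061, 0.1457]
tool_rot: [0.732, 0.67, -0.09, 0.083]
contact_force: [0.1, -0.1, -2.8]
opening: 0.0167
gripper_force: 121.4
```

```bash
python3 stray.py
python3 - <<'E'
from lip import *
from pour import show
f=lambda x,y,z,yaw,p: lp([x,y,z],yaw,p)
show(now(),[
[(.554,.396,.004,-93,-13),(.556,.392,.004,-91,-10),(.558,.388,.004,-90,-8),(.56,.385,.004,-88,-6),(.56,.381,.004,-88,-5)]],f)
E
```

```text
joints [ 0.72  0.94  0.92 -0.17  1.46  0.85] F [ 0.1 -0.1 -2.8] 29.45
ZYX [-95.   15.9   0. ] heel [0.5602 0.4922 0.0296] lip [0.5522 0.4012 0.0035]
top blob [116. 223.] 97 [107.  94.  76.] [0.567 0.389 0.02 ] [0.554 0.378 0.012] [0.582 0.402 0.029]
scene blob [173. 179.] 7 [101. 107.  35.] [0.681 0.514 0.024] [0.665 0.509 0.015] [0.69  0.528 0.031]
scene blob [162. 196.] 238 [216. 209. 194.] [0.568 0.452 0.021] [0.508 0.423 0.01 ] [0.61  0.488 0.035]
scene blob [176. 192.] 8 [153. 142. 128.] [0.6   0.42  0.029] [0.597 0.417 0.022] [0.603 0.425 0.035]
[-0.5, -2.9, -2.0] [4.0, -2.0, 4.0]
[-1.2, -5.9, -3.9] [8.0, -4.0, 9.0]
[-1.6, -7.9, -4.8] [10.0, -4.0, 13.0]
[-2.3, -9.9, -6.7] [12.0, -7.0, 17.0]
[-2.4, -10.9, -6.6] [10.0, -7.0, 20.0]
```

{"fn": "move_arm", "kwargs": {"rotation": [[-0.5,-2.9,-2],[-1.2,-4.9,-3.9],[-1.6,-6.9,-4.8],[-2.3,-8.4,-6.7]], "delta_pos": [[4,-2,4],[5,-4,8.5],[7,-4,12],[7,-7,16]], "jaw": [0,0,0,0]}}

```text
clock: 29.95
tcp_pos: [0.5567, 0.51, 0.1282]
tool_rot: [0.681, 0.706, -0.135, 0.141]
contact_force: [-2.0, 2.2, 0.6]
opening: 0.0167
gripper_force: 121.4
```

```bash
python3 stray.py
python3 - <<'E'
from lip import *
from pour import show
A=np.load("top0.npz")["X"].reshape(-1,3)
for x in (.57,.585,.60):
  p=A[(abs(A[:,0]-x)<.008)&(A[:,1]>.48)&(A[:,1]<.57)]; print(x,"tub zmax",np.nanmax(p[:,2]).round(3))
f=lambda x,y,z,yaw,p: lp([x,y,z],yaw,p)
show(now(),[[(.56,.381,.003,-88,-6),(.56,.377,.002,-88,-5),(.56,.373,.002,-88,-4),(.56,.369,.002,-88,-4),(.56,.366,.002,-88,-4)]],f)
E
```

```text
joints [ 0.77  1.    0.86 -0.29  1.55  0.78] F [-2.   2.2  0.6] 29.95
ZYX [-87.9   7.5   0.1] heel [0.5561 0.4789 0.0155] lip [0.5596 0.3848 0.003 ]
top blob [121. 223.] 78 [111.  97.  79.] [0.566 0.376 0.021] [0.552 0.368 0.012] [0.579 0.386 0.028]
scene blob [163. 197.] 123 [205. 197. 183.] [0.573 0.45  0.014] [0.509 0.409 0.007] [0.606 0.479 0.032]
0.57 tub zmax 0.007
0.585 tub zmax 0.094
0.6 tub zmax 0.094
[0.2, -1.5, 0.1] [1.0, 1.0, 3.0]
[0.2, -2.5, 0.1] [0.0, 1.0, 7.0]
[0.2, -3.5, 0.1] [-1.0, 1.0, 10.0]
[0.2, -3.5, 0.1] [-5.0, 1.0, 11.0]
[0.2, -3.5, 0.1] [-7.0, 1.0, 12.0]
```

{"fn": "move_arm", "kwargs": {"rotation": [[0,-1,0],[0,-2,0],[0,-3,0],[0,-3.5,0],[0,-3.5,0]], "delta_pos": [[1,-3,2.5],[0,-6,6],[-1,-8,9.5],[-5,-8,11],[-7,-8,12]], "jaw": [0,0,0,0,0]}}

```text
clock: 30.55
tcp_pos: [0.5488, 0.4983, 0.1202]
tool_rot: [0.677, 0.701, -0.155, 0.162]
contact_force: [-1.8, 2.8, 2.1]
opening: 0.0164
gripper_force: 121.8
```

```bash
cat > near.py <<'E'
from h import *
c=r.camera("top"); X=cloud(c); im=c["image"].astype(int)
a=now(); S=a[0]*GR.inv(); o=a[1]-S.apply(GP); L=S.inv().apply(X.reshape(-1,3)-o).reshape(X.shape)
m=((L[...,0]>-.0)&(L[...,0]<.13)&(abs(L[...,1])<.06)&(L[...,2]>.008)&(L[...,2]<.04)&(im[...,0]-im[...,2]>20)).astype(np.uint8)
k,l,st,ce=cv2.connectedComponentsWithStats(m)
for i in range(1,k):
    if st[i,4]>15: q=L[l==i]; print("egg?",st[i,4],im[l==i].mean(0).round(),"world",X[l==i].mean(0).round(3),"scoop",q.mean(0).round(3),q.min(0).round(3),q.max(0).round(3))
E
python3 stray.py; python3 near.py
python3 - <<'E'
from lip import *
from pour import show
f=lambda x,y,z,yaw,p: lp([x,y,z],yaw,p)
show(now(),[[(.55,.365,.002,-88,-4),(.55,.363,.002,-88,-4),(.55,.361,.002,-88,-4),(.55,.36,.002,-88,-4),(.55,.359,.002,-88,-4)]],f)
E
```

```text
joints [ 0.78  1.01  0.89 -0.33  1.56  0.8 ] F [-1.8  2.8  2.1] 30.55
ZYX [-87.9   4.1   0.1] heel [0.5484 0.4605 0.0095] lip [0.5518 0.3658 0.0028]
top blob [123. 223.] 37 [108.  94.  76.] [0.566 0.371 0.023] [0.554 0.365 0.016] [0.579 0.377 0.03 ]
scene blob [165. 198.] 50 [202. 194. 180.] [0.574 0.446 0.011] [0.548 0.431 0.007] [0.599 0.46  0.014]
egg? 34 [110.  96.  77.] world [0.566 0.37  0.024] scoop [0.089 0.014 0.021] [0.083 0.002 0.012] [0.094 0.027 0.027]
[0.1, -0.1, -0.0] [0.0, -2.0, 1.0]
[0.1, -0.1, -0.0] [-2.0, -2.0, 2.0]
[0.1, -0.1, -0.0] [-3.0, -2.0, 3.0]
[0.1, -0.1, -0.0] [-4.0, -2.0, 3.0]
[0.1, -0.1, -0.0] [-5.0, -2.0, 4.0]
```

{"fn": "move_arm", "kwargs": {"rotation": [[0,0,0],[0,0,0],[0,0,0],[0,0,0],[0,0,0]], "delta_pos": [[-1.5,0,0.7],[-3,0,1.5],[-4.5,0,2.3],[-6,0,3],[-6,0,3]], "jaw": [0,0,0,0,0]}}

```text
clock: 31.2
tcp_pos: [0.5494, 0.4915, 0.1203]
tool_rot: [0.677, 0.701, -0.155, 0.162]
contact_force: [0.6, 2.1, 2.6]
opening: 0.0167
gripper_force: 121.9
```

```bash
python3 stray.py|head -2; python3 near.py
python3 - <<'E'
from h import *
from pour import show
a=now(); S=a[0]*GR.inv(); o=a[1]-S.apply(GP)
f=lambda p,dz,dy=0: tcp(o+[0,dy,dz],-88,p)
show(a,[[(-1,.001),(2,.002),(5,.003),(8,.004),(11,.006)],[(12,.015),(12,.03),(12,.05),(12,.07),(12,.09)]],f)
E
```

```text
joints [ 0.77  0.99  0.91 -0.33  1.55  0.8 ] F [0.6 2.1 2.6] 31.2
ZYX [-87.9   4.1   0.1] heel [0.549  0.4538 0.0096] lip [0.5524 0.3591 0.0028]
egg? 34 [111.  97.  78.] world [0.567 0.37  0.024] scoop [0.083 0.015 0.02 ] [0.077 0.004 0.015] [0.087 0.027 0.026]
[0.1, -3.1, -0.0] [6.0, 0.0, -2.0]
[0.1, -6.1, -0.0] [12.0, 0.0, -3.0]
[0.1, -9.1, -0.0] [17.0, 0.0, -4.0]
[0.1, -12.1, -0.0] [23.0, 0.0, -4.0]
[0.1, -15.1, -0.0] [28.0, 0.0, -5.0]

[0.0, -1.0, 0.0] [-4.0, 0.0, -7.0]
[0.0, -1.0, 0.0] [-14.0, 0.0, -18.0]
[0.0, -1.0, 0.0] [-27.0, 0.0, -33.0]
[0.0, -1.0, 0.0] [-40.0, 0.0, -49.0]
[0.0, -1.0, 0.0] [-53.0, 0.0, -64.0]
```

{"fn": "move_arm", "kwargs": {"rotation": [[0,0,0],[0,0,0],[0,0,0]], "delta_pos": [[-1.5,0,0.7],[-2.7,0,1.3],[-2.7,0,1.3]], "jaw": [0,0,0]}}

```text
clock: 31.65
tcp_pos: [0.5494, 0.4887, 0.1202]
tool_rot: [0.677, 0.701, -0.155, 0.162]
contact_force: [0.0, 3.2, 3.1]
opening: 0.0167
gripper_force: 122.3
```

```bash
python3 stray.py|head -2; python3 near.py
python3 - <<'E'
from h import *
from pour import show
a=now(); S=a[0]*GR.inv(); o=a[1]-S.apply(GP)
f=lambda p,dz,dx=0: tcp(o+[dx,0,dz],-88,p)
show(a,[[(-1,.002,-.001),(2,.005,-.002),(5,.009,-.004),(8,.013,-.005),(11,.018,-.006)],[(12,.03,-.006),(12,.04,-.006),(12,.055,-.006),(12,.075,-.006),(12,.1,-.006)]],f)
E
```

```text
joints [ 0.77  0.99  0.92 -0.33  1.55  0.8 ] F [0.  3.2 3.1] 31.65
ZYX [-87.9   4.1   0.1] heel [0.5489 0.451  0.0095] lip [0.5523 0.3563 0.0027]
egg? 36 [110.  95.  77.] world [0.567 0.371 0.024] scoop [0.08  0.015 0.02 ] [0.074 0.004 0.013] [0.084 0.027 0.025]
[0.1, -3.1, 0.0] [5.0, -1.0, -2.0]
[0.1, -6.1, -0.0] [10.0, -2.0, -5.0]
[0.1, -9.1, -0.0] [15.0, -4.0, -9.0]
[0.1, -12.1, -0.0] [19.0, -5.0, -12.0]
[0.1, -15.1, -0.0] [23.0, -6.0, -16.0]

[0.0, -1.0, 0.0] [-6.0, 0.0, -9.0]
[0.0, -1.0, 0.0] [-12.0, 0.0, -17.0]
[0.0, -1.0, 0.0] [-22.0, 0.0, -28.0]
[0.0, -1.0, 0.0] [-35.0, 0.0, -43.0]
[0.0, -1.0, 0.0] [-52.0, 0.0, -62.0]
```

{"fn": "move_arm", "kwargs": {"rotation": [[0,-3,0],[0,-6,0],[0,-9,0],[0,-12,0],[0,-15,0]], "delta_pos": [[5,-1,-2],[10,-2,-5],[15,-4,-9],[19,-5,-12],[23,-6,-16]], "jaw": [0,0,0,0,0]}}

```text
clock: 32.3
tcp_pos: [0.542, 0.516, 0.1234]
tool_rot: [0.65, 0.674, -0.243, 0.253]
contact_force: [0.9, 0.4, -1.9]
opening: 0.0162
gripper_force: 121.2
```

```bash
python3 stray.py; python3 near.py
```

```text
joints [ 0.85  1.16  0.65 -0.49  1.86  0.8 ] F [ 0.9  0.4 -1.9] 32.3
ZYX [-88.  -11.1   0. ] heel [0.5424 0.4507 0.0264] lip [0.5457 0.3575 0.0447]
scene blob [164. 194.] 63 [181. 172. 158.] [0.563 0.435 0.032] [0.524 0.408 0.027] [0.592 0.454 0.035]
egg? 95 [107.  94.  75.] world [0.559 0.399 0.055] scoop [0.058 0.014 0.019] [0.045 0.002 0.009] [0.066 0.028 0.025]
```

{"fn": "move_arm", "kwargs": {"rotation": [[0,-1,0],[0,-1,0],[0,-1,0],[0,-1,0],[0,-1,0]], "delta_pos": [[-5,0,-8],[-12,0,-17],[-22,0,-28],[-35,0,-43],[-45,0,-55]], "jaw": [0,0,0,0,0]}}

```text
clock: 32.95
tcp_pos: [0.5425, 0.5182, 0.1986]
tool_rot: [0.649, 0.672, -0.246, 0.258]
contact_force: [0.2, -0.0, -2.6]
opening: 0.0166
gripper_force: 121.2
```

```bash
python3 stray.py|head -2; python3 near.py
python3 - <<'E'
from lip import *
from pour import show
f=lambda y,z,p: lp([.54,y,z],-88,p)
show(now(),[[(.35,.115,11),(.34,.112,10),(.325,.11,8),(.31,.105,6),(.30,.10,3)],[(.298,.09,0),(.298,.08,-5),(.298,.07,-10),(.298,.06,-15),(.298,.05,-20)],[(.298,.042,-24),(.298,.036,-28),(.298,.034,-32),(.298,.034,-36),(.298,.034,-36)]],f)
E
```

```text
joints [ 0.85  1.11  0.58 -0.52  1.97  0.74] F [ 0.2 -0.  -2.6] 32.95
ZYX [-88.  -11.8   0.2] heel [0.5433 0.4516 0.1025] lip [0.5465 0.3587 0.1218]
egg? 112 [104.  90.  71.] world [0.568 0.436 0.126] scoop [0.021 0.024 0.021] [0.011 0.011 0.01 ] [0.03  0.038 0.028]
[0.2, 0.8, -0.1] [-5.0, -6.0, 9.0]
[0.2, 1.8, -0.1] [-13.0, -7.0, 17.0]
[0.2, 3.8, -0.1] [-29.0, -7.0, 26.0]
[0.2, 5.8, -0.1] [-43.0, -8.0, 38.0]
[0.2, 8.8, -0.1] [-56.0, -8.0, 46.0]

[0.0, 3.0, -0.0] [-5.0, -0.0, 6.0]
[0.0, 8.0, -0.0] [-14.0, -0.0, 10.0]
[0.0, 13.0, 0.0] [-24.0, -0.0, 15.0]
[0.0, 18.0, 0.0] [-34.0, -0.0, 22.0]
[0.0, 23.0, 0.0] [-44.0, -0.0, 30.0]

[0.0, 4.0, -0.0] [-10.0, -0.0, 4.0]
[-0.0, 8.0, -0.0] [-21.0, 0.0, 6.0]
[-0.0, 12.0, -0.0] [-33.0, -0.0, 5.0]
[-0.0, 16.0, -0.0] [-45.0, -0.0, 3.0]
[-0.0, 16.0, -0.0] [-45.0, -0.0, 3.0]
```

Run:
```python
from lip import *
from pour import show
f=lambda y,z,p: lp([.54,y,z],-88,p)
show(now(),[[(.352,.112,11),(.344,.104,10),(.334,.096,8),(.324,.088,6),(.316,.080,4)],[(.314,.073,2),(.314,.067,-1),(.314,.062,-4),(.314,.058,-8),(.314,.054,-12)],[(.314,.05,-16),(.314,.046,-20),(.314,.044,-24),(.314,.042,-28),(.314,.042,-32)]],f)
```

```text
[0.2, 0.8, -0.1] [-1.0, -6.0, 10.0]
[0.2, 1.8, -0.1] [-5.0, -7.0, 20.0]
[0.2, 3.8, -0.1] [-13.0, -7.0, 31.0]
[0.2, 5.8, -0.1] [-21.0, -7.0, 42.0]
[0.2, 7.8, -0.1] [-28.0, -8.0, 51.0]

[0.0, 2.0, 0.0] [-3.0, -0.0, 5.0]
[0.0, 5.0, -0.0] [-9.0, -0.0, 7.0]
[0.0, 8.0, -0.0] [-15.0, -0.0, 8.0]
[0.0, 12.0, 0.0] [-25.0, -0.0, 9.0]
[-0.0, 16.0, -0.0] [-35.0, -0.0, 10.0]

[0.0, 4.0, 0.0] [-10.0, 0.0, -1.0]
[0.0, 8.0, 0.0] [-21.0, 0.0, -0.0]
[0.0, 12.0, 0.0] [-32.0, 0.0, -1.0]
[0.0, 16.0, 0.0] [-44.0, 0.0, -1.0]
[-0.0, 20.0, 0.0] [-56.0, 0.0, -2.0]
```

{"fn": "move_arm", "kwargs": {"rotation": [[0.2,0.8,-0.1],[0.2,1.8,-0.1],[0.2,3.8,-0.1],[0.2,5.8,-0.1],[0.2,7.8,-0.1]], "delta_pos": [[-1,-6,10],[-5,-7,20],[-13,-7,31],[-21,-7,42],[-28,-8,51]], "jaw": [0,0,0,0,0]}}

```text
clock: 33.6
tcp_pos: [0.5358, 0.4622, 0.175]
tool_rot: [0.664, 0.688, -0.205, 0.21]
contact_force: [0.7, 0.9, -1.9]
opening: 0.0166
gripper_force: 121.2
```

{"fn": "move_arm", "kwargs": {"rotation": [[0,2,0],[0,5,0],[0,8,0],[0,12,0],[0,16,0]], "delta_pos": [[-3,0,5],[-9,0,7],[-15,0,8],[-25,0,9],[-35,0,10]], "jaw": [0,0,0,0,0]}}

```text
clock: 34.1
tcp_pos: [0.5369, 0.4281, 0.1867]
tool_rot: [0.686, 0.711, -0.11, 0.111]
contact_force: [0.1, -0.8, -2.1]
opening: 0.0165
gripper_force: 121.1
```

{"fn": "move_arm", "kwargs": {"rotation": [[0,4,0],[0,8,0],[0,12,0],[0,16,0],[0,20,0]], "delta_pos": [[-10,0,-1],[-21,0,0],[-32,0,-1],[-44,0,-1],[-56,0,-2]], "jaw": [0,0,0,0,0]}}

```text
clock: 34.6
tcp_pos: [0.5388, 0.3752, 0.2062]
tool_rot: [0.695, 0.719, 0.011, -0.014]
contact_force: [0.4, 0.1, -2.4]
opening: 0.0165
gripper_force: 121.2
```

{"fn": "move_arm", "kwargs": {"rotation": [[0,0,0],[0,0,0],[0,0,0],[0,0,0],[0,0,0]], "delta_pos": [[0,0,0],[0,0,-10],[0,0,-40],[0,0,-80],[0,0,-120]], "jaw": [0,0,0,0,0]}}

```text
clock: 35.1
tcp_pos: [0.5391, 0.3727, 0.328]
tool_rot: [0.694, 0.72, 0.01, -0.012]
contact_force: [0.7, 0.5, -1.5]
opening: 0.0165
gripper_force: 121.2
```

```bash
cat > binegg.py <<'E'
from h import *
s=r.get_state(); print("joints",np.round(s["joint_pos"],2),"F",np.round(s["contact_force"],1),s["clock"])
for n in("top","scene"):
    c=r.camera(n); X=cloud(c); im=c["image"].astype(int)
    q=X-np.array([*BC,0]); a=np.radians(-BY); bx=q[...,0]*np.cos(a)-q[...,1]*np.sin(a); by=q[...,0]*np.sin(a)+q[...,1]*np.cos(a)
    m=((abs(bx)<.12)&(abs(by)<.056)&(X[...,2]>.012)&(X[...,2]<.034)&(im[...,0]-im[...,2]>15)).astype(np.uint8)
    k,l,st,ce=cv2.connectedComponentsWithStats(m)
    for i in range(1,k):
        if st[i,4]>12: print(n,ce[i].round(),st[i,4],im[l==i].mean(0).round(),X[l==i].mean(0).round(3))
E
python3 binegg.py; python3 near.py; python3 stray.py | grep -v joints
```

```text
joints [0.52 0.48 1.26 0.03 1.38 0.48] F [ 0.7  0.5 -1.5] 35.1
top [171. 211.] 80 [110.  96.  77.] [0.596 0.253 0.026]
scene [206. 191.] 15 [158. 145. 130.] [0.668 0.351 0.023]
scene [194. 198.] 25 [148. 136. 122.] [0.609 0.348 0.021]
scene [180. 204.] 13 [126. 116. 104.] [0.548 0.347 0.024]
scene [173. 207.] 28 [133. 123. 109.] [0.513 0.346 0.027]
ZYX [-87.9  32.    0.2] heel [0.5376 0.3915 0.2142] lip [0.5406 0.3109 0.1639]
```

The stray white egg is now in the bin at (0.596, 0.253). Next is taking the scoop to the rest tray.

```bash
cat > rest.py <<'E'
from h import *
RC=np.array([.7833,-.0242]); RY=7.8
def rh(z,pitch=0,x=-.049):
    a=np.radians(RY); return tcp([RC[0]+x*np.cos(a),RC[1]+x*np.sin(a),z],RY,pitch)
E
python3 - <<'E'
from rest import *
plan([tcp([.51,.32,.24],-52,-20),tcp([.52,.22,.22],-17,-10),tcp([.58,.10,.2],7.8,0),tcp([.66,-.0,.17],7.8,0),rh(.12)])
E
```

```text
rot [-2.8, -11.5, -35.9] pos [-44.0, -33.0, -32.0] dist 64 ang 37.8
rot [-9.1, -9.7, -33.8] pos [-63.0, -69.0, 34.0] dist 99 ang 36.3
rot [-10.5, -9.8, -22.5] pos [-63.0, -116.0, 51.0] dist 142 ang 26.7
rot [0.0, 0.0, 0.0] pos [-42.0, -110.0, 59.0] dist 132 ang 0.0
rot [0.0, 0.0, 0.0] pos [-36.0, -41.0, 78.0] dist 95 ang 0.0
```

{"fn": "move_arm", "kwargs": {"rotation": [[-2.8,-11.5,-35.9],[-2.8,-11.5,-35.9],[-2.8,-11.5,-35.9],[-2.8,-11.5,-35.9],[-2.8,-11.5,-35.9]], "delta_pos": [[-44,-33,-32],[-44,-33,-32],[-44,-33,-32],[-44,-33,-32],[-44,-33,-32]], "jaw": [0,0,0,0,0]}}

```text
clock: 35.85
tcp_pos: [0.5076, 0.3261, 0.3555]
tool_rot: [0.434, 0.896, -0.039, 0.079]
contact_force: [-0.1, -0.0, -2.4]
opening: 0.0165
gripper_force: 121.1
```

{"fn": "move_arm", "kwargs": {"rotation": [[-9.1,-9.7,-33.8],[-9.1,-9.7,-33.8],[-9.1,-9.7,-33.8],[-9.1,-9.7,-33.8],[-9.1,-9.7,-33.8]], "delta_pos": [[-63,-69,34],[-63,-69,34],[-63,-69,34],[-63,-69,34],[-63,-69,34]], "jaw": [0,0,0,0,0]}}

```text
clock: 36.35
tcp_pos: [0.4947, 0.2295, 0.3331]
tool_rot: [0.145, 0.974, -0.025, 0.172]
contact_force: [0.5, 0.4, -2.1]
opening: 0.0165
gripper_force: 120.9
```

{"fn": "move_arm", "kwargs": {"rotation": [[-10.5,-9.8,-22.5],[-10.5,-9.8,-22.5],[-10.5,-9.8,-22.5],[-10.5,-9.8,-22.5],[-10.5,-9.8,-22.5]], "delta_pos": [[-63,-116,51],[-63,-116,51],[-63,-116,51],[-63,-116,51],[-63,-116,51]], "jaw": [0,0,0,0,0]}}

```text
clock: 36.85
tcp_pos: [0.5347, 0.0948, 0.3063]
tool_rot: [-0.064, 0.964, 0.019, 0.258]
contact_force: [0.5, 0.1, -2.2]
opening: 0.0166
gripper_force: 120.9
```

{"fn": "move_arm", "kwargs": {"rotation": [[0,0,0],[0,0,0],[0,0,0],[0,0,0],[0,0,0]], "delta_pos": [[-42,-110,59],[-42,-110,59],[-42,-110,59],[-42,-110,59],[-42,-110,59]], "jaw": [0,0,0,0,0]}}

```text
clock: 37.35
tcp_pos: [0.6148, -0.0036, 0.2763]
tool_rot: [-0.063, 0.964, 0.019, 0.257]
contact_force: [-0.0, 1.0, -2.4]
opening: 0.0164
gripper_force: 121.3
```

Run:
```python
from rest import *
from pose import scoop_pose
s=r.get_state(); print(np.round(s["joint_pos"],2),s["clock"])
scoop_pose(cloud(r.camera("top")))
plan([rh(.10),rh(.025)])
```

```text
[-0.14  0.26  1.8   0.25  0.59 -2.01] 37.35
n 1105 floor z0 -0.0031557002214062354 pitch err deg -0.5550116357567594 roll slope deg -0.7196839459118427 lip x [0.0941 0.094  0.0947 0.0952 0.095 ] y [-0.04906975  0.04598368]
nominal heel [0.65993405 0.00150312 0.16919242] euler zyx [7.67221138 0.052021   0.20725352]
rot [0.1, -0.0, -0.2] pos [-26.0, -42.0, 95.0] dist 107 ang 0.2
rot [0.0, 0.0, 0.0] pos [38.0, 0.0, 65.0] dist 75 ang 0.0
```

{"fn": "move_arm", "kwargs": {"rotation": [[0,0,0],[0,0,0],[0,0,0],[0,0,0],[0,0,0]], "delta_pos": [[-8,-14,30],[-16,-27,60],[-22,-38,85],[-26,-42,95],[-26,-42,95]], "jaw": [0,0,0,0,0]}}

```text
clock: 37.9
tcp_pos: [0.6902, -0.0348, 0.2079]
tool_rot: [-0.065, 0.964, 0.019, 0.258]
contact_force: [-0.9, -1.1, -2.4]
opening: 0.0166
gripper_force: 121.2
```

{"fn": "move_arm", "kwargs": {"rotation": [[0,0,0],[0,0,0],[0,0,0],[0,0,0],[0,0,0]], "delta_pos": [[12,0,20],[24,0,40],[33,0,56],[38,0,65],[38,0,65]], "jaw": [0,0,0,0,0]}}

```text
clock: 38.4
tcp_pos: [0.6894, -0.0348, 0.1333]
tool_rot: [-0.065, 0.964, 0.019, 0.259]
contact_force: [0.0, -0.3, -1.0]
opening: 0.0169
gripper_force: 121.3
```

Run:
```python
from rest import *
from pose import scoop_pose
print(r.get_state()["contact_force"])
scoop_pose(cloud(r.camera("top")))
plan([rh(.015)])
```

```text
[ 0.02929965 -0.26878226 -0.95644427]
n 818 floor z0 -0.0035892217367718103 pitch err deg -0.7719275759214757 roll slope deg -0.6062835859932114 lip x [0.117  0.116  0.1181 0.1171 0.1193] y [-0.06236644  0.06160429]
nominal heel [ 0.73560855 -0.03063613  0.02670386] euler zyx [ 7.74069536 -0.1374277   0.14044006]
rot [0.1, 0.2, -0.1] pos [6.0, 0.0, 10.0] dist 12 ang 0.2
```

{"fn": "move_arm", "kwargs": {"rotation": [[0,-0.5,0],[0,-0.5,0],[0,-0.5,0]], "delta_pos": [[4,0,6],[7,0,12],[7,0,12]], "jaw": [0,0,0]}}

```text
clock: 38.75
tcp_pos: [0.6899, -0.0354, 0.1197]
tool_rot: [-0.065, 0.962, 0.019, 0.263]
contact_force: [-0.1, 0.5, -2.7]
opening: 0.0169
gripper_force: 121.2
```

{"fn": "move_arm", "kwargs": {"rotation": [[0,0,0],[0,0,0]], "delta_pos": [[0.9,0,1.5],[0.9,0,1.5]], "jaw": [0,0]}}

```text
clock: 38.95
tcp_pos: [0.6902, -0.0355, 0.1182]
tool_rot: [-0.065, 0.962, 0.019, 0.264]
contact_force: [0.6, 0.5, -3.2]
opening: 0.0171
gripper_force: 121.2
```

{"fn": "move_arm", "kwargs": {"rotation": [[0,0,0],[0,0,0]], "delta_pos": [[0.7,0,1.2],[0.7,0,1.2]], "jaw": [0,0]}}

```text
clock: 39.15
tcp_pos: [0.69, -0.0355, 0.1165]
tool_rot: [-0.065, 0.962, 0.019, 0.263]
contact_force: [-1.0, -0.1, -1.8]
opening: 0.0167
gripper_force: 121.2
```

{"fn": "move_arm", "kwargs": {"rotation": [[0,0,0],[0,0,0]], "delta_pos": [[0.5,0,0.9],[0.5,0,0.9]], "jaw": [0,0]}}

```text
clock: 39.35
tcp_pos: [0.69, -0.0355, 0.1153]
tool_rot: [-0.065, 0.962, 0.019, 0.263]
contact_force: [0.9, -0.5, -1.7]
opening: 0.0164
gripper_force: 121.2
```

{"fn": "move_arm", "kwargs": {"rotation": [[0,0,0],[0,0,0]], "delta_pos": [[0.5,0,0.9],[0.5,0,0.9]], "jaw": [0,0]}}

```text
clock: 39.55
tcp_pos: [0.6901, -0.0355, 0.1144]
tool_rot: [-0.065, 0.962, 0.019, 0.264]
contact_force: [0.6, 0.3, -2.4]
opening: 0.0164
gripper_force: 121.4
```

Run:
```python
from rest import *
from pose import scoop_pose
print(r.get_state()["contact_force"])
scoop_pose(cloud(r.camera("top")))
```

```text
[ 0.55014634  0.28512042 -2.42455872]
n 795 floor z0 -0.002477161606976174 pitch err deg -0.5848550560125639 roll slope deg -0.7918288217501663 lip x [0.1191 0.1197 0.12   0.1195 0.1196] y [-0.06418045  0.06434475]
nominal heel [ 0.73666312 -0.0310189   0.00726464] euler zyx [ 7.71440707 -0.62138396  0.19570126]
```

{"fn": "move_arm", "kwargs": {"rotation": [[0,0,0],[0,0,0]], "delta_pos": [[0.5,0,0.9],[0.5,0,0.9]], "jaw": [0,0]}}

```text
clock: 39.8
tcp_pos: [0.6905, -0.0357, 0.1142]
tool_rot: [-0.065, 0.962, 0.019, 0.264]
contact_force: [-3.9, -0.8, 5.2]
opening: 0.0166
gripper_force: 122.4
```

{"fn": "move_arm", "kwargs": {"rotation": [[0,0,0],[0,0,0]], "delta_pos": [[0.5,0,0.9],[0.5,0,0.9]], "jaw": [0,0]}}

```text
clock: 40.0
tcp_pos: [0.6908, -0.0358, 0.1141]
tool_rot: [-0.065, 0.962, 0.019, 0.265]
contact_force: [-7.8, -1.9, 13.5]
opening: 0.0166
gripper_force: 123.6
```

{"fn": "move_arm", "kwargs": {"rotation": [[0,0,0],[0,0,0],[0,0,0],[0,0,0],[0,0,0]], "delta_pos": [[-0.5,0,-0.9],[-0.5,0,-0.9],[-0.5,0,-0.9],[-0.5,0,-0.9],[-0.5,0,-0.9]], "jaw": [0,60,60,60,60], "force": 20}}

```text
clock: 40.5
tcp_pos: [0.6901, -0.0355, 0.1132]
tool_rot: [-0.065, 0.962, 0.019, 0.263]
contact_force: [0.6, 0.2, -0.3]
opening: 0.0514
gripper_force: 0.0
```

{"fn": "move_arm", "kwargs": {"rotation": [[0,0,0],[0,0,0],[0,0,0],[0,0,0],[0,0,0]], "delta_pos": [[0,0,-10],[0,0,-30],[0,0,-60],[0,0,-100],[0,0,-140]], "jaw": [60,60,60,60,60]}}

```text
clock: 41.0
tcp_pos: [0.6182, -0.0454, 0.2352]
tool_rot: [-0.065, 0.962, 0.019, 0.263]
contact_force: [0.7, 0.1, -0.0]
opening: 0.051
gripper_force: 0.0
```

```bash
cat > final.py <<'E'
from rest import *
s=r.get_state(); print(s["clock"],s["tcp_pos"],s["contact_force"],s["opening"])
c=r.camera("top"); X=cloud(c); hsv=cv2.cvtColor(c["image"],cv2.COLOR_RGB2HSV); im=c["image"].astype(int)
S=scoopR(RY,0); L=S.inv().apply(X.reshape(-1,3)-np.array([*RC,0])).reshape(X.shape)
w=(abs(L[...,0])<.085)&(abs(L[...,1])<.085)
fl=L[w&(L[...,2]>.004)&(L[...,2]<.014)&(abs(L[...,1])<.03)&(L[...,0]>-.035)&(L[...,0]<.03)]
k=np.linalg.lstsq(np.c_[fl[:,:2],np.ones(len(fl))],fl[:,2],rcond=None)[0]; print("floor z",k[2],"slopes deg",np.degrees(k[:2]),len(fl))
hi=L[(abs(L[...,0])<.12)&(abs(L[...,1])<.1)&(L[...,2]>.026)&(L[...,2]<.06)]; print("walls rest x",np.percentile(hi[:,0],[1,99]),"y",np.percentile(hi[:,1],[1,99]),len(hi))
wx=X[165:250,355:445]; m=((wx[...,2]>.108)&(wx[...,2]<.135)&(np.hypot(wx[...,0]-.5853,wx[...,1]+.2715)<.058)).astype(np.uint8)
n,l,st,_=cv2.connectedComponentsWithStats(m); print("pan blobs",[(int(st[i,4]),(wx[l==i].mean(0)*1e3).round().tolist()) for i in range(1,n) if st[i,4]>20])
p=wx[(wx[...,2]>.147)&(wx[...,2]<.16)][:,:2]; print("pan",cv2.minEnclosingCircle(p.astype(np.float32)))
E
python3 final.py; python3 binegg.py | grep top
```

```text
41.0 [ 0.61820239 -0.04542863  0.23515944] [ 0.65783037  0.10242511 -0.04601166] 0.051004436110144824
floor z 0.006793235525976604 slopes deg [0.23223361 0.03426899] 474
walls rest x [-0.05857111  0.11941606] y [-0.07780184  0.04790016] 702
pan blobs [(153, [631.0, -287.0, 117.0]), (94, [618.0, -237.0, 117.0]), (111, [600.0, -305.0, 117.0]), (113, [593.0, -248.0, 117.0])]
pan ((0.5854853987693787, -0.27185019850730896), 0.08109944313764572)
top [171. 211.] 80 [124. 109.  90.] [0.596 0.253 0.025]
```

```bash
python3 -c "
from plant import r
print(r.job_done())"
```

```text
the job is handed in; nothing more can be done
None
```

The job is handed in, with no verdict returned: five eggs are in the pan, the sixth (dropped on the table mid-job, scooped up again) is in the bin, the pan has not moved, and the scoop stands flat and released inside the rest tray, but I viewed 11 pictures against the limit of 10.

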